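Gauge the tea-coin magazine and set its stock marker

ROBOT

A 6-joint arm with a two-finger parallel gripper is mounted at the origin on the work surface. World frame = base frame: x ahead of the robot, y to its left, z up, the work surface at z = 0. Lengths are in m, angles in degrees, forces in N, time in s.
With the tool pointing down it reaches from about 0.3 to 0.75 m from the base axis. Payload 8.5 kg.
Tool frame: the origin (TCP) lies between the finger pads; the fingertips stand 22 mm ahead of it and the grasp point (between the pads) lies 3 mm ahead of it (env.nose_length is the distance from the TCP to the fingertips, in m); z points along the fingers, x is the direction in which the jaws open and shut, and the axes are right-handed (so a half turn about z gives the same grasp; the last joint's range is limited). The gripper opens to 85 mm and grips with 20 to 120 N. Pads are 22 mm wide; open, the fingers measure 114 mm over their backs; the gripper's body (76 mm by 85 mm) begins 54 mm behind the grasp point. The pads swing forward as they close: fully open they stand 13 mm farther back than shut.
Start: joints at [64.441, 21.807, 74.336, -0, 83.858, -12.336], TCP at [0.126, 0.535, 0.253] pointing down, gripper open.
Joint ranges: [-178.18, 178.18], [-50.72, 133.34], [12.68, 142.11], [-81.47, 261.47], [9.98, 163.14], [-165.26, 165.26]. Speed limits (degrees/s): [136.94, 136.94, 180, 180, 180, 180].

INTERFACE

Orientations are given as a 3x3 rotation matrix whose columns are the frame's x, y, z axes.
In Python, from rig import env gives the robot as it stands.
- The arm moves only by the tool arm_command, never from a script. Its argument "steps" is a list of rows, each an object with "delta_pos": the shift along the world's x, y, z in mm, a list of three; "dr": the turn, a rotation vector about the world's x, y, z in degrees, a list of three. In form: [{"delta_pos": [dx, dy, dz], "dr": [wx, wy, wz]}, ...]. A call has 1 to 20 rows; each row shifts and turns the commanded pose from where the row before left it; what a row does not reach is not made up. A row lasts 1/10 s, in which the tool goes at most 50 mm and 8.59 degrees, less where a joint would pass 70% of its speed; a pose out of reach is approached as far as the arm can. A call with a gripper value outside its range is refused whole. "grip" is the opening, from 0 (shut) to 1 (fully open), set as the call begins (left out, the last holds). The fingers move at their own pace and stop on an object; "squeeze" is the grip in N (left out, the last holds). Time passes only in rows, so rows that do not move let the fingers close. It gives the time, the measured TCP pose, the force and the opening at its end, in the units of the state.
- env.observe(): the state, without advancing time (a new reading comes with each control period).
- env.get_image(name): name is "scene" or "side" or "wrist"; returns the picture (480x640x3 uint8, blue, green, red); there is no depth.
- env.get_calibration(name): a dict with "fx", "fy", "cx", "cy" (pixels), "view" (4x4, takes a point from world to camera coordinates). Camera axes: x right, y up, looking along -z (the intrinsics and any distortion apply to the point x, -y, -z); pixel columns grow to the right and rows downward; lengths in m; the calibration is good to about 2 mm. The wrist camera is an equidistant fisheye: a pixel r from the principal point sees the ray r / f radians off the axis. A picture is of the moment at which its call begins: read the wrist's pose just before it. get_calibration takes no time and is no camera call; for the wrist camera it gives the pose at the moment of the call.
- env.close_job(): hands the job in, once; it reports no verdict.
The state is a dict: "time_s": time; "q": joint angles; "qvel": joint speeds; "joint_efforts": joint torques, N m; "position": TCP position; "tool_rot": TCP orientation; "ft_force": force on the tool from outside, world axes, zero at the start; "wrist_torque": the same for the moment, N m; "grip_width": finger opening in m.
Only numpy, scipy, OpenCV 4.12 (cv2) and the standard library are available. Lean on these libraries where they do the work, as an engineer would, in place of code of your own. Each camera call takes 0.05 s, during which the arm holds its last target. There are 200 camera calls.

TASK

Check how much pressed tea is left in the blue magazine: take the steel gauge rod from its wooden rest, stand it tip down in the magazine's bore and let go of it; then grip it again by its wooden knob from above and press it down, past the drag of the follower, until it is fully bottomed on the stock. Let go of it, leaving it standing on the stock, and slide the red marker needle beside it up or down until it is level with the red band on the rod. Leave the bowl and the teapot where they stand.

Things in the scene. Friction and masses are not known exactly. Their poses are not given: they have to be found in the camera images.
- rod_tip (a point): Centre of the flat tip of the gauge rod: a steel rod 16 mm in diameter with a wooden knob (28 mm in diameter, 26 mm long) at the other end, 210 mm long in all, about 0.2 kg, balanced about 110 mm from the tip. The z axis points along the rod from tip to knob.
- rod_mid (a point): Point on the rod's axis half-way along it (105 mm from the tip); same axes as rod_tip. At the start the rod lies level, 60 mm above the table, in the wooden rest; the free stretch from 20 to 115 mm from the tip can be gripped.
- rod_band (a point): Middle of the painted red band (5 mm wide) round the rod, 150 mm from the tip; same axes as rod_tip.
- rod_knob (a point): Centre of the rod's wooden knob (197 mm from the tip, 13 mm below its end face); same axes as rod_tip.
- rest: Fixed dark wooden rest, base 236 x 70 x 10 mm, origin under its centre. The rod lies along its x axis, knob towards +x, its middle over the origin, in two open-topped cradles: a small one 7 to 19 mm from the rod's tip (34 mm wide, up to 60 mm above the table) and a long one (115 to 220 mm from the tip, up to 62 mm wide) whose side walls reach 59 mm above the table and keep fingers from the knob end. The rod lifts straight up.
- magazine: Fixed magazine, origin under the middle between bore and marker post: a blue block 56 x 56 mm, 125 mm high, with the blind bore at y = -65 mm, and a white socket 36 x 36 mm, 105 mm high, for the marker post at y = +65 mm. The stock of tea lies unseen in the bore, its top 90 to 115 mm below the mouth, different each time.
- mouth (a point): Centre of the bore's mouth in the blue block's top face; z up, y axis level towards the marker post. Bore 20 mm in diameter, widened to about 30 mm by a 5 mm chamfer. A wooden follower in it, 40 to 52 mm down at the start, yields to a push with a steady drag of about 5 N and stays where it is pushed; the rod's weight alone does not move it.
- seat (a joint): How far the springy cork pad on top of the stock, at the bottom of the bore, is pressed down (m): 0 free, 0.004 solid; 2.5 N per mm, so it takes about 10 N more than the follower's drag to press it solid. The resting rod alone presses it about 0.0008. When the rod is let go the pad lifts it back about 3 mm.
- needle (a point): Tip of the thin red level needle (3 mm thick) of the stock marker, which sticks out 47 mm from the marker's post towards the bore. z up; its y axis points level from the bore to the post. The needle's z is what has to match the band.
- marker_knob (a point): Centre of the black knob (22 mm in diameter, 30 mm high) on top of the marker post, 28 mm above the needle; grip it from above. z up.
- marker (a joint): Height of the marker (m): it slides straight up out of its white socket, 0 lowest, 0.075 highest, needle 135 mm above the table at 0; friction of about 4 N holds it anywhere.
- bowl: Amber glass tea bowl, 94 mm across, 58 mm high, origin under its centre; bystander.
- teapot: White and blue teapot about 140 mm across, 130 mm high, spout and handle along its y axis, origin under its centre; bystander.
Not all that is in view belongs to the job. Leave any green or orange look-alike of the magazine alone. What is shaped like the part that bears rod_tip but yellow is not meant.

How it is judged:
By the outcome, as a careful person would: the job done as asked, in the order asked, and still so for the second after the job is handed in, with the robot touching nothing.
It also fails if it takes over 72 s, if anything falls off the work surface, if the arm or the gripper's body presses on something with over 40 N, if the wrist force passes 120 N, or if a joint passes its speed limit or range.

## Working session

There is one attempt and no reset: what is moved stays moved. The work goes in short steps, Python scripts to look and compute and a tool call to move; the robot and the scene stay as the last step left them, time stands still between calls to the robot, and variables do not carry over. Pictures are saved under pics/ and viewed, about 8 in all and at most 12, crops included, and the job is handed in when it is done.

Besides the shell and the picture viewer there is one more tool, called after ">>>" by a JSON object that holds its "method" and its "body". arm_command: Moves the arm, as the interface text tells. Its arguments: {"type":"object","properties":{"steps":{"type":"array"},"grip":{"type":"number"},"squeeze":{"type":"number"}},"required":["steps"]}

```bash
mkdir -p pics; ls
python3 - <<'E'
from rig import env
import cv2,numpy as np
o=env.observe();print(o)
for n in("scene","side","wrist"):
    c=env.get_calibration(n);im=env.get_image(n);cv2.imwrite(f"pics/{n}0.png",im);print(n,{k:(np.round(v,3).tolist() if k=='view' else v) for k,v in c.items()})
print(env.nose_length)
E
```

```text
pics
{'time_s': 0.0, 'q': array([ 6.44415559e+01,  2.18396821e+01,  7.43866039e+01, -5.44494977e-04,
        8.38560673e+01, -1.23362031e+01]), 'qvel': array([ 0.0594432 ,  0.01534905, -0.02472037, -0.05784592,  0.04273586,
        0.06622261]), 'joint_efforts': array([-2.66584275e-04, -4.48472965e+01, -2.31276047e+01, -2.48715760e-04,
        4.86386954e-03, -8.28858390e-06]), 'position': array([0.12569086, 0.53517004, 0.25271311]), 'tool_rot': array([[ 2.28727350e-01,  9.73490331e-01, -6.11588717e-04],
       [ 9.73489508e-01, -2.28727973e-01, -1.30076431e-03],
       [-1.40616893e-03, -2.97854825e-04, -9.99998967e-01]]), 'ft_force': array([-0.69024477,  0.40426472, -0.85044975]), 'wrist_torque': array([-0.05844427,  0.01651413, -0.01841436]), 'grip_width': 0.08537199396984624}
scene {'fx': 485.40589458198656, 'fy': 485.40589458198656, 'cx': 318.3994222961442, 'cy': 238.76929659968653, 'view': [[0.775, 0.632, -0.0, -0.447], [-0.443, 0.543, 0.713, 0.176], [0.451, -0.552, 0.701, -1.818], [0.0, 0.0, 0.0, 1.0]]}
side {'fx': 560.5573413628111, 'fy': 560.5573413628111, 'cx': 316.4213376373024, 'cy': 236.41444522183906, 'view': [[-0.091, -0.996, 0.022, 0.049], [0.578, -0.035, 0.815, -0.431], [-0.811, 0.087, 0.579, -1.497], [0.0, 0.0, 0.0, 1.0]]}
wrist {'fx': 371.64829954431775, 'fy': 371.64829954431775, 'cx': 320.0440850449283, 'cy': 235.0815390840664, 'view': [[0.228, 0.974, -0.001, -0.548], [-0.936, 0.219, -0.277, 0.037], [-0.269, 0.064, 0.961, -0.379], [0.0, 0.0, 0.0, 1.0]]}
0.022
```

View pics/scene0.png

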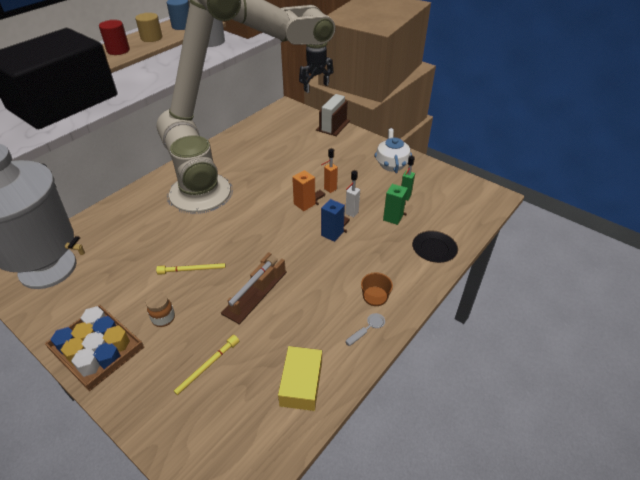

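View pics/side0.png

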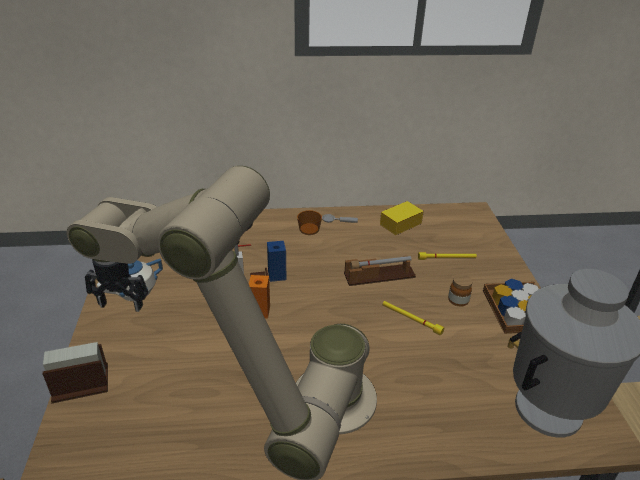

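The scene view shows the rest with the rod near (255,288), the blue magazine at (333,220) and its white socket at (353,200). The side view shows the rest at (380,268) and the blue block at (277,260). I'll get rough positions next, plus an enlarged crop.

```bash
cat > h.py <<'E'
from rig import env
import cv2,numpy as np
def ray(n,px,c=None):
    c=c or env.get_calibration(n); V=np.array(c['view']);R=V[:3,:3];o=-R.T@V[:3,3]
    u=(px[0]-c['cx'])/c['fx'];v=(px[1]-c['cy'])/c['fy']
    if n=='wrist':
        r=np.hypot(u,v); s=np.sin(r)/max(r,1e-9); d=np.array([u*s,-v*s,-np.cos(r)])
    else: d=np.array([u,-v,-1.])
    d=R.T@d; return o,d/np.linalg.norm(d)
def onz(n,px,z,c=None):
    o,d=ray(n,px,c); return o+d*(z-o[2])/d[2]
def tri(a,b):
    A=[];B=[]
    for o,d in(a,b):
        P=np.eye(3)-np.outer(d,d);A.append(P);B.append(P@o)
    x=np.linalg.lstsq(np.vstack(A),np.hstack(B),rcond=None)[0]
    return x
def proj(n,p,c=None):
    c=c or env.get_calibration(n); q=(np.array(c['view'])@np.r_[p,1])[:3]; q=np.array([q[0],-q[1],-q[2]])
    if n=='wrist':
        th=np.arctan2(np.hypot(q[0],q[1]),q[2]);k=th/np.hypot(q[0],q[1]);return c['cx']+c['fx']*q[0]*k,c['cy']+c['fy']*q[1]*k
    return c['cx']+c['fx']*q[0]/q[2],c['cy']+c['fy']*q[1]/q[2]
E
python3 - <<'E'
from h import *
np.set_printoptions(precision=4,suppress=True)
a=cv2.imread('pics/scene0.png')
b=cv2.imread('pics/side0.png')
A=cv2.resize(a[140:330,215:420],None,fx=2.9,fy=2.9,interpolation=2)
B=cv2.resize(b[215:300,220:430],None,fx=2.5,fy=2.5)
# stacked
cv2.imwrite('pics/c1.png',A); 
for n,p,z in [('scene',(272,260),.06),('scene',(235,302),.06),('side',(352,264),.06),('side',(411,260),.06),('scene',(333,207),.125),('side',(277,245),.125),('scene',(354,188),.105),('scene',(354,175),.178)]: print(n,p,onz(n,p,z))
E
```

```text
scene (272, 260) [ 0.4923 -0.1216  0.06  ]
scene (235, 302) [ 0.5223 -0.3063  0.06  ]
side (352, 264) [ 0.495  -0.1146  0.06  ]
side (411, 260) [ 0.5041 -0.3178  0.06  ]
scene (333, 207) [0.5298 0.1317 0.125 ]
side (277, 245) [0.529  0.1333 0.125 ]
scene (354, 188) [0.5104 0.2744 0.105 ]
scene (354, 175) [0.5213 0.2532 0.178 ]
```

View pics/c1.png

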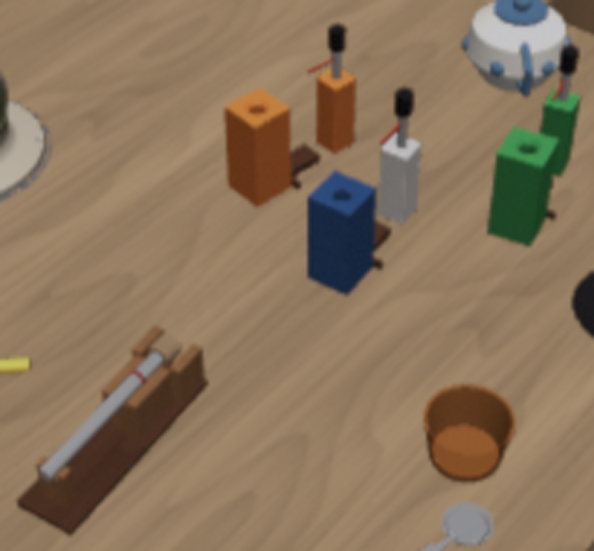

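The rod lies nearly along y, knob at about (0.49,-0.12) and tip at about (0.52,-0.31). The mouth is near (0.53,0.132). I'll move to look from above with the jaws across the rod.

>>> {"method": "arm_command", "body": {"steps": [{"delta_pos": [40,-23,16],"dr": [0,0,-4]},{"delta_pos": [40,-23,16],"dr": [0,0,-4]},{"delta_pos": [40,-23,16],"dr": [0,0,-4]},{"delta_pos": [40,-23,16],"dr": [0,0,-4]},{"delta_pos": [40,-23,16],"dr": [0,0,-4]},{"delta_pos": [40,-23,16],"dr": [0,0,-4]},{"delta_pos": [40,-23,16],"dr": [0,0,-4]},{"delta_pos": [40,-23,16],"dr": [0,0,-4]},{"delta_pos": [5,-46,0],"dr": [0,0,-4]},{"delta_pos": [5,-46,0],"dr": [0,0,-4]},{"delta_pos": [5,-46,0],"dr": [0,0,-4]},{"delta_pos": [5,-46,0],"dr": [0,0,-4]},{"delta_pos": [5,-46,0],"dr": [0,0,-4]},{"delta_pos": [5,-46,0],"dr": [0,0,-4]},{"delta_pos": [5,-46,-10],"dr": [0,0,-4]},{"delta_pos": [5,-46,-10],"dr": [0,0,-4]},{"delta_pos": [5,-46,-20],"dr": [0,0,-4]},{"delta_pos": [5,-46,-20],"dr": [0,0,-4]},{"delta_pos": [5,-46,-20],"dr": [0,0,-4]},{"delta_pos": [0,-46,0],"dr": [0,0,-1]}], "grip": 1}}

```text
time_s: 2.15
position: [0.5, -0.201, 0.2989]
tool_rot: [[1.0, -0.006, -0.004], [-0.006, -1.0, 0.003], [-0.004, -0.003, -1.0]]
ft_force: [1.2, 0.5, 0.8]
grip_width: 0.0855
```

Run:
```python
from h import *
np.set_printoptions(precision=4,suppress=True)
o=env.observe();c=env.get_calibration('wrist');im=env.get_image('wrist');cv2.imwrite('pics/w1.png',im)
import json;json.dump({k:np.array(v).tolist() for k,v in c.items()},open('w1.json','w'))
print(o['time_s'],o['q'],o['position'],o['tool_rot'])
for p in [(.4923,-.1216,.06),(.5223,-.3063,.06)]: print(proj('wrist',p,c))
for p,z in [((304,180),.125),((395,190),.125),((331,155),.19)]: print(onz('scene',p,z))
```

```text
2.15 [-34.4969  19.1686  70.8372   0.005   90.3026 -34.1454] [ 0.5    -0.201   0.2989] [[ 1.     -0.0061 -0.0044]
 [-0.0061 -1.      0.0031]
 [-0.0044 -0.0031 -1.    ]]
(np.float64(312.4978442634763), np.float64(121.10581010699828))
(np.float64(342.3033461439641), np.float64(299.32336179411516))
[0.3656 0.1804 0.125 ]
[0.6372 0.3316 0.125 ]
[0.4027 0.2812 0.19  ]
```

View pics/w1.png

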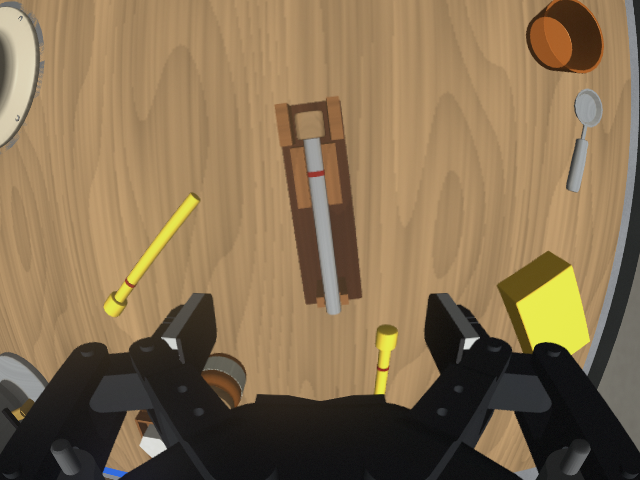

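The wrist view shows the rod tip at (333,313), the red band at (316,173) and the knob at (309,124), near where I predicted them.

Run:
```python
from h import *
import json
np.set_printoptions(precision=4,suppress=True)
c=json.load(open('w1.json'))
im=cv2.imread('pics/w1.png');h=cv2.cvtColor(im,cv2.COLOR_BGR2HSV)
m=((h[...,0]<6)|(h[...,0]>174))&(h[...,1]>150);m[:150]=0;m[200:]=0;m[:,:290]=0;m[:,340:]=0
band=np.argwhere(m).mean(0)[::-1];print('band px',band,m.sum())
g=(h[...,1]<60)&(h[...,2]>90);pts=[]
for y in range(185,295,3):
    xs=np.where(g[y,295:355])[0]+295
    if len(xs)>5: pts.append(((xs.min()+xs.max())/2,y))
P=np.array([onz('wrist',p,.06,c) for p in pts])
d=P[0]-P[-1];d/=np.linalg.norm(d)
vx,vy,x0,y0=cv2.fitLine(P[:,:2].astype(np.float32),cv2.DIST_HUBER,0,.01,.01).ravel()
if vy<0:vx,vy=-vx,-vy
b=onz('wrist',band,.06,c);t=onz('wrist',(333,313),.06,c);k=onz('wrist',(309,124),.068,c)
print('dir',vx,vy,'ang',np.degrees(np.arctan2(vy,vx)),'lineP',x0,y0);print(b,t,k,np.linalg.norm(b-t))
q=np.array([x0,y0]);u=np.array([vx,vy]);
bb=q+u*((b[:2]-q)@u);print('pt95 from band',bb-u*.055,'tip',bb-u*.15,'tip seen',t)
```

```text
band px [315.4328 173.7313] 67
dir -0.11839919 0.99296606 ang 96.79972 lineP 0.50401586 -0.24675547
[ 0.4947 -0.1728  0.06  ] [ 0.5125 -0.3228  0.06  ] [ 0.4892 -0.1245  0.068 ] 0.15113148570445034
pt95 from band [ 0.5017 -0.2273] tip [ 0.5129 -0.3216] tip seen [ 0.5125 -0.3228  0.06  ]
```

>>> {"method": "arm_command", "body": {"steps": [{"delta_pos": [2,-26,-40],"dr": [0,0,7]},{"delta_pos": [0,0,-48],"dr": [0,0,0]},{"delta_pos": [0,0,-48],"dr": [0,0,0]},{"delta_pos": [0,0,-40],"dr": [0,0,0]},{"delta_pos": [0,0,-30],"dr": [0,0,0]},{"delta_pos": [0,0,-20],"dr": [0,0,0]},{"delta_pos": [0,0,-10],"dr": [0,0,0]},{"delta_pos": [0,0,0],"dr": [0,0,0]},{"delta_pos": [0,0,0],"dr": [0,0,0]}]}}

```text
time_s: 3.1
position: [0.5031, -0.2257, 0.0667]
tool_rot: [[0.993, 0.118, 0.001], [0.118, -0.993, -0.001], [0.001, 0.001, -1.0]]
ft_force: [-0.4, -0.1, 0.2]
grip_width: 0.0855
```

>>> {"method": "arm_command", "body": {"steps": [{"delta_pos": [0,0,0],"dr": [0,0,0]},{"delta_pos": [0,0,0],"dr": [0,0,0]},{"delta_pos": [0,0,0],"dr": [0,0,0]},{"delta_pos": [0,0,0],"dr": [0,0,0]},{"delta_pos": [0,0,0],"dr": [0,0,0]},{"delta_pos": [0,0,0],"dr": [0,0,0]},{"delta_pos": [0,0,0],"dr": [0,0,0]},{"delta_pos": [0,0,0],"dr": [0,0,0]}], "grip": 0, "squeeze": 60}}

```text
time_s: 3.9
position: [0.5026, -0.2255, 0.0661]
tool_rot: [[0.993, 0.118, -0.0], [0.118, -0.993, -0.0], [-0.0, 0.0, -1.0]]
ft_force: [-2.8, 0.6, 4.6]
grip_width: 0.014
```

The opening is 14 mm against the 16 mm rod, so the grip is a little high on it. I'll regrip 5 mm lower.

>>> {"method": "arm_command", "body": {"steps": [{"delta_pos": [0,0,0],"dr": [0,0,0]},{"delta_pos": [0,0,0],"dr": [0,0,0]},{"delta_pos": [0,0,-3],"dr": [0,0,0]},{"delta_pos": [0,0,-3],"dr": [0,0,0]},{"delta_pos": [0,0,0],"dr": [0,0,0]}], "grip": 0.5}}

```text
time_s: 4.4
position: [0.5025, -0.2253, 0.0592]
tool_rot: [[0.993, 0.118, -0.001], [0.118, -0.993, 0.001], [-0.001, -0.001, -1.0]]
ft_force: [1.2, 0.9, -0.2]
grip_width: 0.0427
```

>>> {"method": "arm_command", "body": {"steps": [{"delta_pos": [0,0,0],"dr": [0,0,0]},{"delta_pos": [0,0,0],"dr": [0,0,0]},{"delta_pos": [0,0,0],"dr": [0,0,0]},{"delta_pos": [0,0,0],"dr": [0,0,0]},{"delta_pos": [0,0,0],"dr": [0,0,0]},{"delta_pos": [0,0,0],"dr": [0,0,0]}], "grip": 0}}

```text
time_s: 5.0
position: [0.5026, -0.2255, 0.06]
tool_rot: [[0.993, 0.118, -0.0], [0.118, -0.993, -0.0], [-0.0, 0.0, -1.0]]
ft_force: [-1.9, -0.6, 3.6]
grip_width: 0.0141
```

>>> {"method": "arm_command", "body": {"steps": [{"delta_pos": [0,0,10],"dr": [0,0,0]},{"delta_pos": [0,0,20],"dr": [0,0,0]},{"delta_pos": [0,0,35],"dr": [0,0,0]},{"delta_pos": [0,0,45],"dr": [0,0,0]},{"delta_pos": [0,0,45],"dr": [0,0,0]},{"delta_pos": [0,0,45],"dr": [0,0,0]},{"delta_pos": [0,0,40],"dr": [0,0,0]},{"delta_pos": [0,0,0],"dr": [5.96,0.71,0]},{"delta_pos": [0,0,0],"dr": [5.96,0.71,0]},{"delta_pos": [0,0,0],"dr": [5.96,0.71,0]}]}}

```text
time_s: 6.0
position: [0.5027, -0.2252, 0.3009]
tool_rot: [[0.993, 0.113, -0.036], [0.119, -0.943, 0.31], [0.001, -0.312, -0.95]]
ft_force: [0.9, 0.4, -2.4]
grip_width: 0.0144
```

Run:
```python
from h import *
o=env.observe();print(o['q'].round(1),o['position'],o['tool_rot'].round(3),o['ft_force'],o['wrist_torque'],o['grip_width'])
```

```text
[-41.7  24.9  63.4  12.4 105.1 -46.7] [ 0.50266571 -0.22520104  0.30088251] [[ 0.993  0.113 -0.036]
 [ 0.119 -0.943  0.31 ]
 [ 0.001 -0.312 -0.95 ]] [ 0.86616863  0.38184084 -2.39101853] [-0.26060046  0.03276358 -0.00332056] 0.014415749383255065
```

The rod lifted cleanly: -2.4 N, and q4 tilts the right way. On the way over I'll take a closer look at the mouth and marker from the side.

>>> {"method": "arm_command", "body": {"steps": [{"delta_pos": [-7,36,4],"dr": [0,0,0]},{"delta_pos": [-7,36,4],"dr": [0,0,0]},{"delta_pos": [-7,36,4],"dr": [0,0,0]},{"delta_pos": [-7,36,4],"dr": [0,0,0]},{"delta_pos": [-7,36,4],"dr": [0,0,0]},{"delta_pos": [-7,36,4],"dr": [0,0,0]},{"delta_pos": [-7,36,4],"dr": [0,0,0]},{"delta_pos": [0,0,0],"dr": [0,0,0]},{"delta_pos": [0,0,0],"dr": [0,0,0]}]}}

```text
time_s: 6.9
position: [0.4534, 0.0269, 0.3283]
tool_rot: [[0.993, 0.114, -0.036], [0.12, -0.944, 0.306], [0.001, -0.308, -0.951]]
ft_force: [0.4, -0.8, -2.6]
grip_width: 0.0143
```

Run:
```python
from h import *
import json
np.set_printoptions(precision=4,suppress=True)
o=env.observe();c=env.get_calibration('wrist');im=env.get_image('wrist');cv2.imwrite('pics/w2.png',im)
json.dump({k:np.array(v).tolist() for k,v in c.items()},open('w2.json','w'))
print(o['time_s'],o['q'],o['position'])
print(proj('wrist',(.5295,.1325,.125),c),proj('wrist',(.5,-.2,.06),c))
```

```text
6.9 [-20.2501  10.6272  79.8134  16.099   97.6227 -26.1031] [0.4534 0.0269 0.3283]
(np.float64(412.95108366859677), np.float64(176.15176659779334)) (np.float64(335.487407557931), np.float64(459.04693807573454))
```

View pics/w2.png

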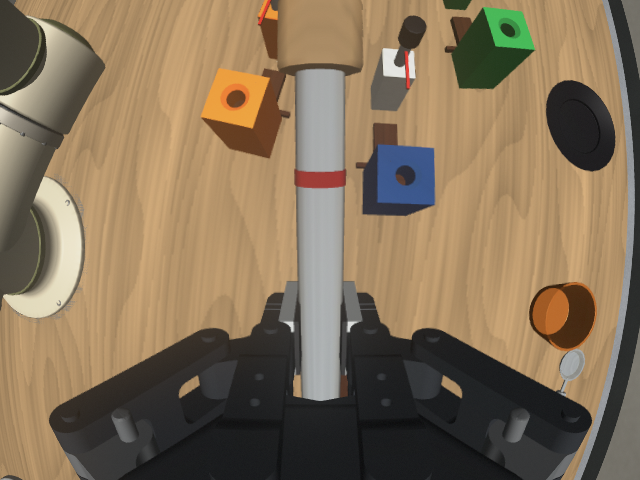

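The view shows the mouth at (405,175), the needle tip at (408,87), the marker knob at (413,30) and the rod band at (320,179). The rod lies straight along the gripper's middle.

Run:
```python
from h import *
import json
np.set_printoptions(precision=4,suppress=True)
c=json.load(open('w2.json'));im=cv2.imread('pics/w2.png');h=cv2.cvtColor(im,cv2.COLOR_BGR2HSV)
H,S,V=h[...,0],h[...,1],h[...,2]
box=np.zeros(H.shape,bool);box[140:220,355:440]=1
top=((H>100)&(H<125)&(S>80)&(V>115)&box).astype(np.uint8)
print('V range',np.percentile(V[(H>100)&(H<125)&box],[5,50,95]))
cs,_=cv2.findContours(top,0,1);k=max(cs,key=cv2.contourArea);print(cv2.approxPolyDP(k,4,True).reshape(-1,2).tolist())
for p in cv2.approxPolyDP(k,4,True).reshape(-1,2): print(p,onz('wrist',p.astype(float),.125,c))
hull=cv2.fillPoly(np.zeros_like(top),[k],1); hole=(hull>0)&(top==0)
hc=np.argwhere(hole).mean(0)[::-1];print('hole',hc,hole.sum(),onz('wrist',hc,.125,c))
print('socket top',onz('wrist',(398,64),.105,c))
# scene/side
for n,b in(('scene',(185,235,310,355)),('side',(235,260,260,295))):
    i=cv2.imread(f'pics/{n}0.png');hh=cv2.cvtColor(i,cv2.COLOR_BGR2HSV);y0,y1,x0,x1=b
    g=cv2.cvtColor(i,cv2.COLOR_BGR2GRAY)[y0:y1,x0:x1];print(n,g[::2,::2] if n=='side' else '')
# band in gripper frame: ray vs rod plane
R=np.array([[0.993,0.114,-0.036],[0.12,-0.944,0.306],[0.001,-0.308,-0.951]]);T=np.array([.4534,.0269,.3283])
m=((H<6)|(H>174))&(S>130);m[:160]=0;m[195:]=0;m[:,:290]=0;m[:,350:]=0
b=np.argwhere(m).mean(0)[::-1];o,d=ray('wrist',b,c);o=R.T@(o-T);d=R.T@d;s=(-.0-o[2]+.001)/d[2]
print('band tool frame',b,o+d*s)
```

```text
V range [ 56.2 137.  142. ]
[[378, 145], [378, 201], [433, 204], [433, 149]]
[378 145] [0.4931 0.158  0.125 ]
[378 201] [0.4984 0.1043 0.125 ]
[433 204] [0.5517 0.1086 0.125 ]
[433 149] [0.5476 0.1626 0.125 ]
hole [405.1279 174.9738] 344 [0.5218 0.1325 0.125 ]
socket top [0.5101 0.2606 0.105 ]
scene 
side [[107 105 107 107 107 109 109 108 107 109 110 109 111 109 108 110 110 110]
 [107 108 108 109 108 109 107 107 109 109 107 108 107 108 109 108 109 112]
 [103 103 102 102 101 104 105 104 104 108 109 110 107 110 109 109 111 112]
 [108 107 106 106 102  90  78  77  69  58  61  56 110 112 110 110 112 112]
 [100  99  97  95  56  58  50  55  58  57  55  57  81 106 105 105 106 107]
 [102  99  99  93  57  54  55  55  52  51  56  58  63  99 102 101 104 101]
 [ 98  96  95  93  54  55  53  27  35  37  54  59  65 101 105 105 106 107]
 [106 109 107 100  44  54  56  56  54  55  59  60  56 106 103 104 106 106]
 [101  98 100 100  37  51  49  42  45  43  35  35  39  89 107 105 103 104]
 [107 106 105 100  23  32  38  33  36  36  36  36  38  84  99  98  96  98]
 [103 107 108 105  27  36  35  34  36  36  34  34  37  89 102 105 105 103]
 [102 104 106 107  25  37  35  37  33  35  38  31  39  92 109 111 111 109]
 [102 101 101 105  30  35  31  35  31  35  32  33  34  93 107 107 107 109]]
band tool frame [320.0461 178.9629] [-0.0001 -0.0533  0.001 ]
```

>>> {"method": "arm_command", "body": {"steps": [{"delta_pos": [7,11,0],"dr": [7.95,0.95,0]},{"delta_pos": [7,11,0],"dr": [7.95,0.95,0]},{"delta_pos": [7,11,0],"dr": [7.95,0.95,0]},{"delta_pos": [7,11,0],"dr": [7.95,0.95,0]},{"delta_pos": [7,11,0],"dr": [7.95,0.95,0]},{"delta_pos": [7,11,0],"dr": [7.95,0.95,0]},{"delta_pos": [7,11,0],"dr": [7.95,0.95,0]},{"delta_pos": [7,11,0],"dr": [7.95,0.95,0]},{"delta_pos": [7,11,0],"dr": [7.95,0.95,0]},{"delta_pos": [6,6,-20],"dr": [0,0,0]},{"delta_pos": [0,0,-20],"dr": [0,0,0]},{"delta_pos": [0,0,-20],"dr": [0,0,0]},{"delta_pos": [0,0,0],"dr": [0,0,0]},{"delta_pos": [0,0,0],"dr": [0,0,0]}]}}

```text
time_s: 8.35
position: [0.5233, 0.1306, 0.2679]
tool_rot: [[0.993, -0.001, -0.117], [0.117, 0.001, 0.993], [-0.001, -1.0, 0.001]]
ft_force: [0.8, -0.7, -1.7]
grip_width: 0.0143
```

Run:
```python
from h import *
np.set_printoptions(precision=4,suppress=True)
o=env.observe();print(o['q'],o['position'],o['tool_rot'],o['ft_force'],o['grip_width'])
t=[]
for n,z in(('scene',(165,240,280,400)),('side',(150,290,200,350))):
    i=env.get_image(n);cv2.imwrite(f'pics/{n}1.png',i);y0,y1,x0,x1=z
    cr=cv2.resize(i[y0-60 if n=='scene' else y0:y1,x0:x1],None,fx=3,fy=3,interpolation=2)[:420];t.append(cr)
    T=o['position']
    print(n,'tip',proj(n,T-[0,0,.097]),'mouth',proj(n,(.522,.1325,.125)))
w=max(a.shape[1] for a in t);w=np.hstack([cv2.copyMakeBorder(a,0,420-a.shape[0],0,0,0) for a in t]);print(w.shape)
cv2.imwrite('pics/c2.png',w[:,:800])
```

```text
[-22.7236  37.2696  88.8261  71.6623 113.4572 -39.8799] [0.5233 0.1306 0.2679] [[ 0.9931 -0.0008 -0.1172]
 [ 0.1172  0.0012  0.9931]
 [-0.0006 -1.      0.0013]] [ 0.8062 -0.6722 -1.6514] 0.014299641376012107
scene tip (np.float64(331.4496494711608), np.float64(195.310102165901)) mouth (np.float64(331.2432943645746), np.float64(205.88075244423624))
side tip (np.float64(277.639204581121), np.float64(234.55364540840134)) mouth (np.float64(277.31061418698624), np.float64(246.25303717139306))
(420, 810, 3)
```

View pics/c2.png

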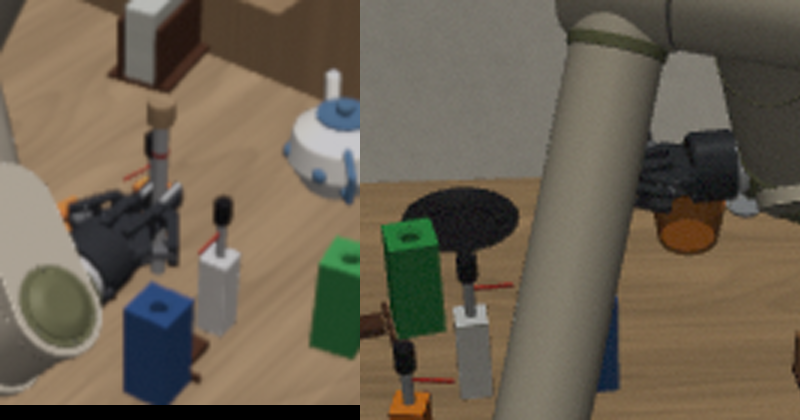

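In the scene crop the rod hangs vertical with its tip at (157,273), over the bore at (159,306). I'll nudge 3 mm in +y and lower step by step, watching the force.

>>> {"method": "arm_command", "body": {"steps": [{"delta_pos": [0,3,-20],"dr": [0,0,0]},{"delta_pos": [0,0,-15],"dr": [0,0,0]},{"delta_pos": [0,0,-7],"dr": [0,0,0]},{"delta_pos": [0,0,-5],"dr": [0,0,0]},{"delta_pos": [0,0,-3],"dr": [0,0,0]},{"delta_pos": [0,0,-2],"dr": [0,0,0]},{"delta_pos": [0,0,0],"dr": [0,0,0]}]}}

```text
time_s: 9.15
position: [0.5227, 0.1345, 0.216]
tool_rot: [[0.993, -0.0, -0.118], [0.118, 0.001, 0.993], [-0.0, -1.0, 0.001]]
ft_force: [-0.1, 0.1, -1.7]
grip_width: 0.014
```

>>> {"method": "arm_command", "body": {"steps": [{"delta_pos": [0,0,-2],"dr": [0,0,0]},{"delta_pos": [0,0,-2],"dr": [0,0,0]},{"delta_pos": [0,0,-2],"dr": [0,0,0]},{"delta_pos": [0,0,0],"dr": [0,0,0]}]}}

```text
time_s: 9.55
position: [0.5227, 0.1345, 0.2096]
tool_rot: [[0.993, -0.001, -0.119], [0.119, 0.001, 0.993], [-0.001, -1.0, 0.001]]
ft_force: [0.9, 0.1, -1.3]
grip_width: 0.0139
```

>>> {"method": "arm_command", "body": {"steps": [{"delta_pos": [0,0,-5],"dr": [0,0,0]},{"delta_pos": [0,0,-6],"dr": [0,0,0]},{"delta_pos": [0,0,-6],"dr": [0,0,0]},{"delta_pos": [0,0,-4],"dr": [0,0,0]},{"delta_pos": [0,0,0],"dr": [0,0,0]}]}}

```text
time_s: 10.05
position: [0.5227, 0.1345, 0.1882]
tool_rot: [[0.993, -0.002, -0.119], [0.119, 0.001, 0.993], [-0.002, -1.0, 0.002]]
ft_force: [-0.1, -0.4, -1.7]
grip_width: 0.0145
```

>>> {"method": "arm_command", "body": {"steps": [{"delta_pos": [0,0,-3],"dr": [0,0,0]},{"delta_pos": [0,0,-2],"dr": [0,0,0]},{"delta_pos": [0,0,0],"dr": [0,0,0]}]}}

```text
time_s: 10.35
position: [0.5227, 0.1345, 0.1836]
tool_rot: [[0.993, -0.001, -0.119], [0.119, 0.001, 0.993], [-0.001, -1.0, 0.001]]
ft_force: [0.2, -0.1, -2.1]
grip_width: 0.014
```

>>> {"method": "arm_command", "body": {"steps": [{"delta_pos": [0,0,-2],"dr": [0,0,0]},{"delta_pos": [0,0,-2],"dr": [0,0,0]},{"delta_pos": [0,0,0],"dr": [0,0,0]}]}}

```text
time_s: 10.65
position: [0.5227, 0.1345, 0.1796]
tool_rot: [[0.993, -0.001, -0.119], [0.119, 0.001, 0.993], [-0.001, -1.0, 0.001]]
ft_force: [0.4, -0.8, -1.6]
grip_width: 0.0141
```

>>> {"method": "arm_command", "body": {"steps": [{"delta_pos": [0,0,-2],"dr": [0,0,0]},{"delta_pos": [0,0,-2],"dr": [0,0,0]},{"delta_pos": [0,0,0],"dr": [0,0,0]}]}}

```text
time_s: 10.95
position: [0.5227, 0.1345, 0.1757]
tool_rot: [[0.993, -0.001, -0.118], [0.118, 0.001, 0.993], [-0.001, -1.0, 0.001]]
ft_force: [-1.6, 0.1, -1.2]
grip_width: 0.0144
```

>>> {"method": "arm_command", "body": {"steps": [{"delta_pos": [0,0,-2],"dr": [0,0,0]},{"delta_pos": [0,0,-2],"dr": [0,0,0]},{"delta_pos": [0,0,0],"dr": [0,0,0]}]}}

```text
time_s: 11.25
position: [0.5227, 0.1345, 0.1717]
tool_rot: [[0.993, -0.001, -0.118], [0.118, 0.001, 0.993], [-0.001, -1.0, 0.001]]
ft_force: [-0.2, -0.4, 1.5]
grip_width: 0.0142
```

The force shifted by about 3 N, so the tip is on the follower. I'll release and back straight out along the tool axis.

>>> {"method": "arm_command", "body": {"steps": [{"delta_pos": [0,0,0],"dr": [0,0,0]},{"delta_pos": [0,0,0],"dr": [0,0,0]},{"delta_pos": [0,0,0],"dr": [0,0,0]},{"delta_pos": [0,0,0],"dr": [0,0,0]},{"delta_pos": [2,-18,0],"dr": [0,0,0]},{"delta_pos": [5,-40,0],"dr": [0,0,0]},{"delta_pos": [5,-40,0],"dr": [0,0,0]},{"delta_pos": [5,-40,20],"dr": [0,0,0]},{"delta_pos": [5,-40,25],"dr": [0,0,0]},{"delta_pos": [0,0,0],"dr": [0,0,0]}], "grip": 0.7}}

```text
time_s: 12.25
position: [0.5456, -0.0489, 0.2187]
tool_rot: [[0.994, 0.005, -0.113], [0.113, -0.003, 0.994], [0.005, -1.0, -0.004]]
ft_force: [-0.4, 0.4, -0.6]
grip_width: 0.0598
```

Run:
```python
from h import *
import json
np.set_printoptions(precision=4,suppress=True)
o=env.observe();print(o['time_s'],o['position'])
c=env.get_calibration('wrist');im=env.get_image('wrist');cv2.imwrite('pics/w3.png',im)
json.dump({k:np.array(v).tolist() for k,v in c.items()},open('w3.json','w'))
s=env.get_image('scene');d=env.get_image('side');cv2.imwrite('pics/scene2.png',s);cv2.imwrite('pics/side2.png',d)
a=cv2.resize(im,(400,300));a=im[0:400,120:520]
b=cv2.resize(s[110:245,280:410],None,fx=3,fy=3,interpolation=2)[:400]
cv2.imwrite('pics/c3.png',np.hstack([a,cv2.copyMakeBorder(b,0,400-b.shape[0],0,0,0)])[:,:800])
```

```text
12.25 [ 0.5456 -0.0489  0.2187]
```

View pics/c3.png

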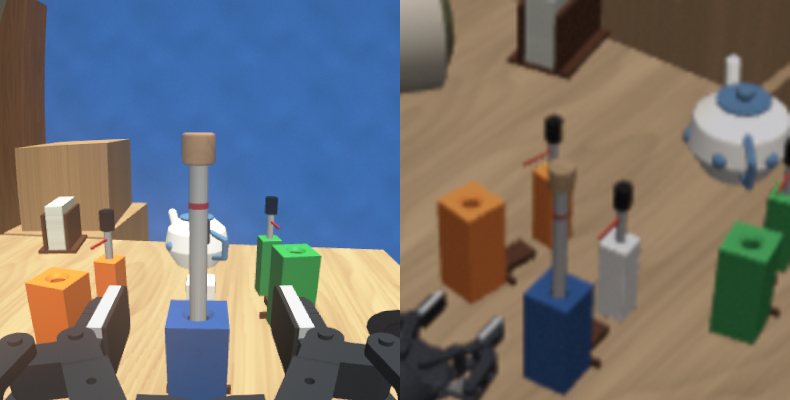

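The rod stands almost upright in the blue block, with the knob at wrist px (318,148) and scene px (334,168), and the gripper is clear. Now I'll locate the knob.

Run:
```python
from h import *
import json
np.set_printoptions(precision=4,suppress=True)
c=json.load(open('w3.json'))
print('expected knob px',proj('wrist',(.5227,.1345,.272),c),proj('scene',(.5227,.1345,.272)),proj('side',(.5227,.1345,.272)))
im=cv2.imread('pics/w3.png');h=cv2.cvtColor(im,cv2.COLOR_BGR2HSV);H,S,V=[h[...,i].astype(int) for i in range(3)]
k=((H<25)&(S>50)&(V>60)).copy();k[:125]=0;k[172:]=0;k[:,:290]=0;k[:,345:]=0
ys,xs=np.where(k);kn=((xs.min()+xs.max())/2,(ys.min()+ys.max())/2);print('knob',kn,xs.min(),xs.max(),ys.min(),ys.max())
b=((H<6)|(H>172))&(S>130);b[:195]=0;b[220:]=0;b[:,:300]=0;b[:,340:]=0
bp=np.argwhere(b).mean(0)[::-1];print('band',bp,b.sum())
sc=cv2.imread('pics/scene2.png');hs=cv2.cvtColor(sc,cv2.COLOR_BGR2HSV)
sb=((hs[...,0]<8)|(hs[...,0]>172))&(hs[...,1]>90);sb[:165]=0;sb[192:]=0;sb[:,:325]=0;sb[:,343:]=0
q=np.argwhere(sb);print('scene band',q.mean(0)[::-1],len(q))
print('band tri',tri(ray('wrist',bp,c),ray('scene',q.mean(0)[::-1])))
print('knob tri',tri(ray('wrist',kn,c),ray('scene',(334.3,168.3))))
sd=cv2.imread('pics/side2.png');e=cv2.cvtColor(sd,cv2.COLOR_BGR2HSV)
t=((e[...,0]<8)|(e[...,0]>172))&(e[...,1]>90);t[:150]=0;t[250:]=0;t[:,:260]=0;t[:,295:]=0
q=np.argwhere(t);print('side',len(q),q.mean(0)[::-1] if len(q) else '',)
print('exp band',proj('wrist',(.5227,.1345,.2247),c),proj('scene',(.5227,.1345,.2247)),proj('side',(.5227,.1345,.2247)))
```

```text
expected knob px (np.float64(318.46954958992006), np.float64(150.80873857870563)) (np.float64(332.71977781829713), np.float64(168.63026247024683)) (np.float64(275.8076814459732), np.float64(208.28597264138165))
knob (np.float64(318.0), np.float64(148.5)) 302 334 133 164
band [319.9302 206.0233] 43
scene band [332.4286 181.5714] 7
band tri [0.5248 0.1316 0.226 ]
knob tri [0.5233 0.1394 0.2725]
side 6 [275.3333 220.6667]
exp band (np.float64(318.2218263614274), np.float64(207.08068714394358)) (np.float64(332.4085818614175), np.float64(181.09983496397115)) (np.float64(276.1014125165442), np.float64(220.86432579132025))
```

>>> {"method": "arm_command", "body": {"steps": [{"delta_pos": [0,0,15],"dr": [-8.13,-0.93,0]},{"delta_pos": [0,0,15],"dr": [-8.13,-0.93,0]},{"delta_pos": [0,0,15],"dr": [-8.13,-0.93,0]},{"delta_pos": [0,0,15],"dr": [-8.13,-0.93,0]},{"delta_pos": [0,0,15],"dr": [-8.13,-0.93,0]},{"delta_pos": [0,0,15],"dr": [-8.13,-0.93,0]},{"delta_pos": [0,0,15],"dr": [-8.13,-0.93,0]},{"delta_pos": [0,0,15],"dr": [-8.13,-0.93,0]},{"delta_pos": [0,0,15],"dr": [-8.13,-0.93,0]},{"delta_pos": [0,0,15],"dr": [-8.13,-0.93,0]},{"delta_pos": [0,0,0],"dr": [-8.13,-0.93,0]},{"delta_pos": [-6,45,0],"dr": [0,0,0]},{"delta_pos": [-6,45,0],"dr": [0,0,0]},{"delta_pos": [-6,45,0],"dr": [0,0,0]},{"delta_pos": [-5,45,0],"dr": [0,0,0]},{"delta_pos": [0,5,0],"dr": [0,0,0]},{"delta_pos": [0,0,0],"dr": [0,0,0]},{"delta_pos": [0,0,0],"dr": [0,0,0]}]}}

```text
time_s: 14.2
position: [0.5216, 0.1411, 0.3661]
tool_rot: [[0.994, 0.113, -0.006], [0.113, -0.994, -0.0], [-0.006, -0.001, -1.0]]
ft_force: [0.4, -0.8, 0.1]
grip_width: 0.0599
```

Run:
```python
from h import *
import json
np.set_printoptions(precision=4,suppress=True)
o=env.observe();print(o['time_s'],o['q'],o['position'],o['tool_rot'])
c=env.get_calibration('wrist');im=env.get_image('wrist');cv2.imwrite('pics/w4.png',im)
json.dump({k:np.array(v).tolist() for k,v in c.items()},open('w4.json','w'))
print(proj('wrist',(.5233,.1365,.285),c),proj('wrist',(.5107,.262,.19),c))
```

```text
14.2 [  2.5716  17.9411  61.8911   0.0051 100.5375  -3.9317] [0.5216 0.1411 0.3661] [[ 0.9935  0.1133 -0.0065]
 [ 0.1133 -0.9936 -0.0002]
 [-0.0064 -0.0005 -1.    ]]
(np.float64(323.11718040149924), np.float64(261.27410538992365)) (np.float64(325.2947207379619), np.float64(66.2291729410885))
```

View pics/w4.png

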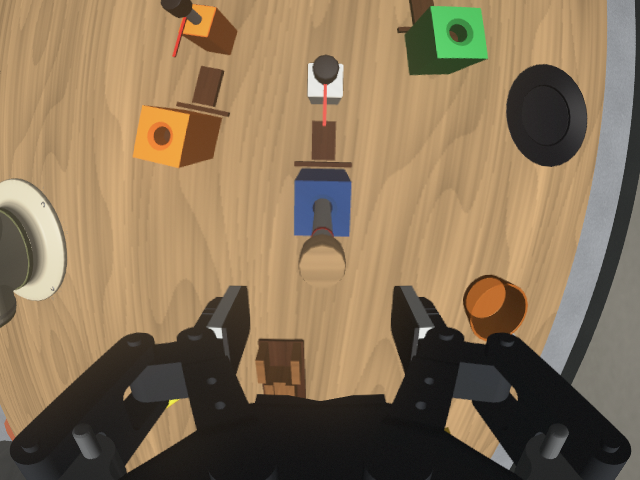

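The view shows the knob's top face at (323,267), midway between the fingers, the block top at (323,208), the marker knob at (326,66) and the needle tip at (325,124).

Run:
```python
from h import *
import json
np.set_printoptions(precision=4,suppress=True)
c=json.load(open('w4.json'))
print('knob',onz('wrist',(323,265),.285,c))
for p in [(294,181),(350,181),(294,235),(350,236)]:print(onz('wrist',p,.125,c))
for z in(.17,.18,.19,.2): print(z,onz('wrist',(326,62),z+.015,c),onz('wrist',(325,125),z-.028,c))
```

```text
knob [0.5235 0.1342 0.285 ]
[0.4923 0.158  0.125 ]
[0.5469 0.1644 0.125 ]
[0.4977 0.1032 0.125 ]
[0.5543 0.1087 0.125 ]
0.17 [0.5108 0.2665 0.185 ] [0.5161 0.2156 0.142 ]
0.18 [0.5109 0.2646 0.195 ] [0.5161 0.2154 0.152 ]
0.19 [0.511  0.2627 0.205 ] [0.516  0.2153 0.162 ]
0.2 [0.5111 0.2608 0.215 ] [0.516  0.2151 0.172 ]
```

>>> {"method": "arm_command", "body": {"steps": [{"delta_pos": [1.5,-7,-10],"dr": [0,-0.37,0]},{"delta_pos": [0,0,-20],"dr": [0,0,0]},{"delta_pos": [0,0,-20],"dr": [0,0,0]},{"delta_pos": [0,0,-20],"dr": [0,0,0]},{"delta_pos": [0,0,-15],"dr": [0,0,0]},{"delta_pos": [0,0,-6],"dr": [0,0,0]},{"delta_pos": [0,0,0],"dr": [0,0,0]}]}}

```text
time_s: 14.95
position: [0.5232, 0.1337, 0.2753]
tool_rot: [[0.994, 0.112, 0.0], [0.112, -0.994, 0.0], [0.0, -0.0, -1.0]]
ft_force: [0.7, -0.2, 0.5]
grip_width: 0.0597
```

>>> {"method": "arm_command", "body": {"steps": [{"delta_pos": [0,0,0],"dr": [0,0,0]},{"delta_pos": [0,0,0],"dr": [0,0,0]},{"delta_pos": [0,0,0],"dr": [0,0,0]},{"delta_pos": [0,0,0],"dr": [0,0,0]},{"delta_pos": [0,0,0],"dr": [0,0,0]},{"delta_pos": [0,0,0],"dr": [0,0,0]}], "grip": 0, "squeeze": 70}}

```text
time_s: 15.55
position: [0.5234, 0.1345, 0.2761]
tool_rot: [[0.994, 0.113, 0.002], [0.113, -0.994, 0.0], [0.002, -0.0, -1.0]]
ft_force: [0.7, 0.4, 2.7]
grip_width: 0.0265
```

The knob is gripped. Now pressing down.

>>> {"method": "arm_command", "body": {"steps": [{"delta_pos": [0,0,-4],"dr": [0,0,0]},{"delta_pos": [0,0,-4],"dr": [0,0,0]},{"delta_pos": [0,0,-4],"dr": [0,0,0]},{"delta_pos": [0,0,-4],"dr": [0,0,0]},{"delta_pos": [0,0,-4],"dr": [0,0,0]},{"delta_pos": [0,0,0],"dr": [0,0,0]}]}}

```text
time_s: 16.15
position: [0.5229, 0.1345, 0.2548]
tool_rot: [[0.994, 0.113, -0.0], [0.113, -0.994, 0.0], [-0.0, -0.0, -1.0]]
ft_force: [-0.2, -0.2, -1.8]
grip_width: 0.0262
```

>>> {"method": "arm_command", "body": {"steps": [{"delta_pos": [0,0,-4],"dr": [0,0,0]},{"delta_pos": [0,0,-4],"dr": [0,0,0]},{"delta_pos": [0,0,-4],"dr": [0,0,0]},{"delta_pos": [0,0,0],"dr": [0,0,0]}]}}

```text
time_s: 16.55
position: [0.5229, 0.1345, 0.2429]
tool_rot: [[0.994, 0.113, 0.0], [0.113, -0.994, 0.0], [0.0, -0.0, -1.0]]
ft_force: [0.2, -0.5, -1.7]
grip_width: 0.0265
```

>>> {"method": "arm_command", "body": {"steps": [{"delta_pos": [0,0,-3],"dr": [0,0,0]},{"delta_pos": [0,0,-3],"dr": [0,0,0]}]}}

```text
time_s: 16.75
position: [0.5231, 0.1345, 0.2377]
tool_rot: [[0.994, 0.113, 0.001], [0.113, -0.994, 0.0], [0.001, -0.0, -1.0]]
ft_force: [-1.2, 0.4, 4.0]
grip_width: 0.0265
```

>>> {"method": "arm_command", "body": {"steps": [{"delta_pos": [0,0,-2],"dr": [0,0,0]},{"delta_pos": [0,0,-2],"dr": [0,0,0]}]}}

```text
time_s: 16.95
position: [0.5231, 0.1345, 0.2337]
tool_rot: [[0.994, 0.113, 0.001], [0.113, -0.994, 0.0], [0.001, -0.0, -1.0]]
ft_force: [-0.5, 0.2, 3.7]
grip_width: 0.0261
```

Drag shows as about 4 N while moving, as expected. I'll go on in small steps until the cork builds force.

>>> {"method": "arm_command", "body": {"steps": [{"delta_pos": [0,0,-2],"dr": [0,0,0]},{"delta_pos": [0,0,-2],"dr": [0,0,0]}]}}

```text
time_s: 17.15
position: [0.5231, 0.1345, 0.2297]
tool_rot: [[0.994, 0.113, 0.001], [0.113, -0.994, 0.0], [0.001, -0.0, -1.0]]
ft_force: [-1.7, 0.0, 2.9]
grip_width: 0.0263
```

>>> {"method": "arm_command", "body": {"steps": [{"delta_pos": [0,0,-2],"dr": [0,0,0]},{"delta_pos": [0,0,-2],"dr": [0,0,0]}]}}

```text
time_s: 17.35
position: [0.5232, 0.1345, 0.2257]
tool_rot: [[0.994, 0.113, 0.001], [0.113, -0.994, 0.0], [0.001, -0.0, -1.0]]
ft_force: [-1.6, -0.3, 2.8]
grip_width: 0.0264
```

>>> {"method": "arm_command", "body": {"steps": [{"delta_pos": [0,0,-2],"dr": [0,0,0]},{"delta_pos": [0,0,-1],"dr": [0,0,0]}]}}

```text
time_s: 17.55
position: [0.5231, 0.1345, 0.2226]
tool_rot: [[0.994, 0.113, 0.001], [0.113, -0.994, 0.0], [0.001, -0.0, -1.0]]
ft_force: [-1.0, -0.2, 3.3]
grip_width: 0.0262
```

>>> {"method": "arm_command", "body": {"steps": [{"delta_pos": [0,0,-1.5],"dr": [0,0,0]},{"delta_pos": [0,0,-1.5],"dr": [0,0,0]}]}}

```text
time_s: 17.75
position: [0.5232, 0.1345, 0.2197]
tool_rot: [[0.994, 0.113, 0.001], [0.113, -0.994, 0.0], [0.001, -0.0, -1.0]]
ft_force: [-1.2, -0.6, 3.5]
grip_width: 0.026
```

>>> {"method": "arm_command", "body": {"steps": [{"delta_pos": [0,0,-1.5],"dr": [0,0,0]},{"delta_pos": [0,0,-1.5],"dr": [0,0,0]}]}}

```text
time_s: 17.95
position: [0.5232, 0.1345, 0.2167]
tool_rot: [[0.994, 0.113, 0.001], [0.113, -0.994, 0.0], [0.001, -0.0, -1.0]]
ft_force: [-0.8, -0.3, 3.0]
grip_width: 0.0264
```

>>> {"method": "arm_command", "body": {"steps": [{"delta_pos": [0,0,-1.5],"dr": [0,0,0]},{"delta_pos": [0,0,-1.5],"dr": [0,0,0]}]}}

```text
time_s: 18.15
position: [0.5232, 0.1345, 0.2138]
tool_rot: [[0.994, 0.113, 0.002], [0.113, -0.994, 0.0], [0.002, -0.0, -1.0]]
ft_force: [-2.2, -0.6, 5.6]
grip_width: 0.0264
```

>>> {"method": "arm_command", "body": {"steps": [{"delta_pos": [0,0,-1.5],"dr": [0,0,0]},{"delta_pos": [0,0,-1],"dr": [0,0,0]}]}}

```text
time_s: 18.35
position: [0.5234, 0.1345, 0.2119]
tool_rot: [[0.994, 0.113, 0.003], [0.113, -0.994, 0.0], [0.003, -0.0, -1.0]]
ft_force: [-3.1, -0.5, 9.4]
grip_width: 0.0265
```

>>> {"method": "arm_command", "body": {"steps": [{"delta_pos": [0,0,-1],"dr": [0,0,0]},{"delta_pos": [0,0,-1],"dr": [0,0,0]}]}}

```text
time_s: 18.55
position: [0.5237, 0.1345, 0.2108]
tool_rot: [[0.994, 0.113, 0.004], [0.113, -0.994, 0.0], [0.004, 0.0, -1.0]]
ft_force: [-2.7, 0.4, 19.4]
grip_width: 0.0262
```

>>> {"method": "arm_command", "body": {"steps": [{"delta_pos": [0,0,-1],"dr": [0,0,0]},{"delta_pos": [0,0,0],"dr": [0,0,0]}]}}

```text
time_s: 18.75
position: [0.5239, 0.1346, 0.2108]
tool_rot: [[0.994, 0.113, 0.006], [0.113, -0.994, 0.0], [0.006, 0.0, -1.0]]
ft_force: [-4.1, 0.6, 20.3]
grip_width: 0.0264
```

The force rose to 20 N without further travel, so the rod is bottomed. I'll ease off, open and go straight up.

>>> {"method": "arm_command", "body": {"steps": [{"delta_pos": [0,0,1.5],"dr": [0,0,0]},{"delta_pos": [0,0,1.5],"dr": [0,0,0]}]}}

```text
time_s: 18.95
position: [0.5234, 0.1345, 0.212]
tool_rot: [[0.994, 0.113, 0.003], [0.113, -0.994, 0.0], [0.003, -0.0, -1.0]]
ft_force: [-1.4, 0.9, 4.6]
grip_width: 0.026
```

>>> {"method": "arm_command", "body": {"steps": [{"delta_pos": [0,0,0],"dr": [0,0,0]},{"delta_pos": [0,0,0],"dr": [0,0,0]},{"delta_pos": [0,0,0],"dr": [0,0,0]},{"delta_pos": [0,0,0],"dr": [0,0,0]},{"delta_pos": [0,0,10],"dr": [0,0,0]},{"delta_pos": [0,0,30],"dr": [0,0,0]},{"delta_pos": [0,0,40],"dr": [0,0,0]},{"delta_pos": [0,0,30],"dr": [0,0,0]},{"delta_pos": [0,-40,20],"dr": [0,0,0]},{"delta_pos": [0,-50,0],"dr": [0,0,0]},{"delta_pos": [0,-50,0],"dr": [0,0,0]},{"delta_pos": [0,-40,0],"dr": [0,0,0]},{"delta_pos": [0,0,0],"dr": [0,0,0]}], "grip": 0.65}}

```text
time_s: 20.25
position: [0.5231, -0.0496, 0.3417]
tool_rot: [[0.994, 0.108, 0.002], [0.108, -0.994, -0.001], [0.001, 0.001, -1.0]]
ft_force: [-0.7, 0.5, -0.5]
grip_width: 0.0557
```

Run:
```python
from h import *
import json
np.set_printoptions(precision=4,suppress=True)
c=json.load(open('w4.json'))
print('bowl',onz('wrist',(495,308),.05,c), onz('scene',(376,285),.05))
print('orange',onz('wrist',(162,135),.125,c))
# what would the horizontal pose see
print(env.observe()['q'])
c=env.get_calibration('wrist');im=env.get_image('wrist');cv2.imwrite('pics/w5.png',im)
json.dump({k:np.array(v).tolist() for k,v in c.items()},open('w5.json','w'))
print(proj('wrist',(.5232,.1345,.162),c),proj('wrist',(.516,.2155,.15),c))
s=env.get_image('scene');d=env.get_image('side');cv2.imwrite('pics/scene3.png',s);cv2.imwrite('pics/side3.png',d)
```

```text
bowl [0.786 0.006 0.05 ] [0.7915 0.0047 0.05  ]
orange [0.351  0.1934 0.125 ]
[-18.3301  16.4977  67.8456  -0.0101  95.5589 -24.5115]
(np.float64(344.5185497270644), np.float64(-3.681615061556812)) (np.float64(344.2951960061652), np.float64(-76.51900759373936))
```

>>> {"method": "arm_command", "body": {"steps": [{"delta_pos": [9,0,0],"dr": [8.13,0.88,0]},{"delta_pos": [9,0,0],"dr": [8.13,0.88,0]},{"delta_pos": [9,0,0],"dr": [8.13,0.88,0]},{"delta_pos": [9,0,-10],"dr": [8.13,0.88,0]},{"delta_pos": [9,0,-10],"dr": [8.13,0.88,0]},{"delta_pos": [9,0,-20],"dr": [8.13,0.88,0]},{"delta_pos": [9,0,-20],"dr": [8.13,0.88,0]},{"delta_pos": [9,0,-20],"dr": [8.13,0.88,0]},{"delta_pos": [9,0,-20],"dr": [8.13,0.88,0]},{"delta_pos": [9,0,-20],"dr": [8.13,0.88,0]},{"delta_pos": [7,0,-20],"dr": [8.13,0.88,0]},{"delta_pos": [0,20,-20],"dr": [0,0,0]},{"delta_pos": [0,30,-20],"dr": [0,0,0]},{"delta_pos": [0,0,0],"dr": [0,0,0]},{"delta_pos": [0,0,0],"dr": [0,0,0]}]}}

```text
time_s: 21.9
position: [0.6203, 0.0062, 0.1616]
tool_rot: [[0.994, 0.005, -0.109], [0.109, 0.0, 0.994], [0.005, -1.0, -0.0]]
ft_force: [0.0, -0.3, 0.3]
grip_width: 0.0553
```

```bash
cat > lev.py <<'E'
from h import *
import json,sys
np.set_printoptions(precision=4,suppress=True)
n=sys.argv[1]
o=env.observe();print(o['time_s'],o['q'],o['position'],o['tool_rot'])
c=env.get_calibration('wrist');im=env.get_image('wrist');cv2.imwrite(f'pics/{n}.png',im)
json.dump({k:np.array(v).tolist() for k,v in c.items()},open(n+'.json','w'))
print(proj('wrist',(.5232,.1345,.163),c),proj('wrist',(.516,.2155,.15),c))
E
python3 lev.py w6
```

```text
21.9 [-29.3087  54.7025  68.6203  68.5112 119.083  -39.2732] [0.6203 0.0062 0.1616] [[ 0.994   0.0054 -0.1095]
 [ 0.1095  0.0001  0.994 ]
 [ 0.0053 -1.     -0.0005]]
(np.float64(209.85730323591486), np.float64(226.7818704903393)) (np.float64(236.25815557812672), np.float64(218.18222895226165))
```

View pics/w6.png

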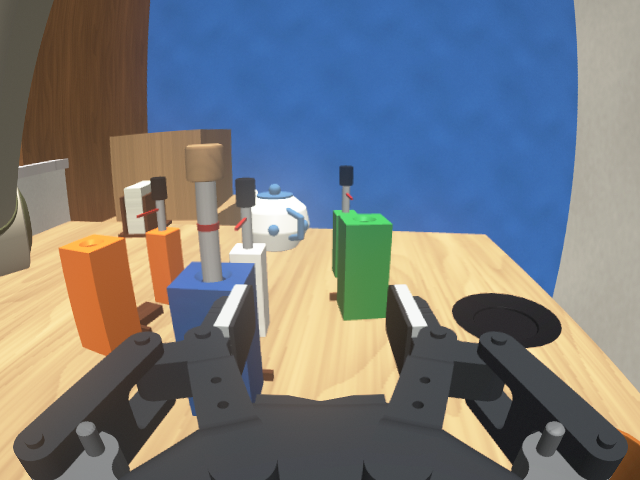

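The rod stands with its band at (208,228). The needle runs from its tip near (236,230) to its root near (246,219), and the marker knob is at (246,192). Computing heights.

```bash
cat > meas.py <<'E'
from h import *
import json,sys
np.set_printoptions(precision=4,suppress=True)
n=sys.argv[1];bx=eval(sys.argv[2]);nx=eval(sys.argv[3])  # y0,y1,x0,x1
c=json.load(open(n+'.json'));im=cv2.imread(f'pics/{n}.png');h=cv2.cvtColor(im,cv2.COLOR_BGR2HSV)
red=((h[...,0]<8)|(h[...,0]>170))&(h[...,1]>130)&(h[...,2]>50)
def pts(b):
    y0,y1,x0,x1=b; q=np.argwhere(red[y0:y1,x0:x1])[:,::-1]+[x0,y0]; return q.astype(float)
def onplane(p,P0,nrm):
    o,d=ray('wrist',p,c);return o+d*((P0-o)@nrm)/(d@nrm)
B=pts(bx);N=pts(nx)
bc=((B[:,0].min()+B[:,0].max())/2,B[:,1].mean());print('band px',bc,len(B),B.min(0),B.max(0))
P=np.array([.5232,.1340,.16]);o,d=ray('wrist',bc,c);hn=P-o;hn[2]=0;hn/=np.linalg.norm(hn)
# front surface of the rod: 8 mm nearer; surface at band centre
print('band',onplane(bc,P-hn*.008*.9,hn))
# needle lies in vertical plane through bore axis & post
a=np.array([.5110-.5232,.2625-.1340,0]);a/=np.linalg.norm(a);nr=np.array([a[1],-a[0],0])
q=np.array([onplane(p,P,nr) for p in N]);s=(q-P)@a
print('needle px',N.min(0),N.max(0),len(N))
for lo in np.arange(.07,.14,.01):
    k=(s>=lo)&(s<lo+.01)
    if k.any():print(round(lo,3),k.sum(),q[k,2].mean())
print('s range',s.min(),s.max(),'z mean',q[:,2].mean(),np.median(q[:,2]))
E
python3 meas.py w6 '(220,236,194,223)' '(212,236,230,252)'
```

```text
band px (np.float64(206.0), np.float64(227.2803738317757)) 107 [197. 224.] [215. 230.]
band [0.5237 0.1263 0.1648]
needle px [235. 218.] [245. 229.] 39
0.07 3 0.14154367728199854
0.08 12 0.1414988369733071
0.09 9 0.14170441437952527
0.1 7 0.14109276909140767
0.11 6 0.140554910466262
0.12 2 0.1398422486649393
s range 0.07672154287475469 0.12268506647855788 z mean 0.14124667047971057 0.14120873382053667
```

The band is at z≈0.165 and the needle at z≈0.141, so the marker must rise about 23.5 mm. Now to the marker knob.

>>> {"method": "arm_command", "body": {"steps": [{"delta_pos": [0,-5,18],"dr": [-8.13,-0.9,0]},{"delta_pos": [0,-5,18],"dr": [-8.13,-0.9,0]},{"delta_pos": [0,0,18],"dr": [-8.13,-0.9,0]},{"delta_pos": [0,0,18],"dr": [-8.13,-0.9,0]},{"delta_pos": [0,0,18],"dr": [-8.13,-0.9,0]},{"delta_pos": [0,0,18],"dr": [-8.13,-0.9,0]},{"delta_pos": [0,0,18],"dr": [-8.13,-0.9,0]},{"delta_pos": [0,0,18],"dr": [-8.13,-0.9,0]},{"delta_pos": [0,0,18],"dr": [-8.13,-0.9,0]},{"delta_pos": [0,0,18],"dr": [-8.13,-0.9,0]},{"delta_pos": [0,0,18],"dr": [-8.13,-0.9,0]},{"delta_pos": [-18,44,0],"dr": [0,0,0]},{"delta_pos": [-18,44,0],"dr": [0,0,0]},{"delta_pos": [-18,44,0],"dr": [0,0,0]},{"delta_pos": [-18,44,0],"dr": [0,0,0]},{"delta_pos": [-18,44,0],"dr": [0,0,0]},{"delta_pos": [-19,43,-20],"dr": [0,0,0]},{"delta_pos": [0,0,-40],"dr": [0,0,0]},{"delta_pos": [0,0,-20],"dr": [0,0,0]},{"delta_pos": [0,0,0],"dr": [0,0,0]}]}}

```text
time_s: 23.95
position: [0.5107, 0.2564, 0.2784]
tool_rot: [[0.993, 0.115, 0.0], [0.115, -0.993, -0.001], [0.0, 0.001, -1.0]]
ft_force: [0.8, -0.6, 0.2]
grip_width: 0.0554
```

```bash
python3 lev.py w7
python3 - <<'E'
from h import *
import json
np.set_printoptions(precision=4,suppress=True)
c=json.load(open('w7.json'));im=cv2.imread('pics/w7.png');print('knob exp',proj('wrist',(.511,.2625,.184),c))
g=im.max(2);x,y=map(int,proj('wrist',(.511,.2625,.184),c))
m=np.zeros_like(g);m[y-60:y+60,x-60:x+60]=(g[y-60:y+60,x-60:x+60]<75)
n,l,s,ce=cv2.connectedComponentsWithStats(m)
for i in range(1,n):
    if s[i][4]>150: print(s[i],ce[i],onz('wrist',ce[i],.18,c))
E
```

```text
23.95 [14.8133 23.092  68.1012 -0.0342 88.7971  8.2115] [0.5107 0.2564 0.2784] [[ 0.9934  0.115   0.0003]
 [ 0.115  -0.9934 -0.0005]
 [ 0.0003  0.0006 -1.    ]]
(np.float64(318.01581255919143), np.float64(384.1633395127428)) (np.float64(320.8351277899203), np.float64(285.7850615410805))
knob exp (np.float64(321.8037151227879), np.float64(236.87519831480367))
[305 209  33  24 274] [321.073 216.781] [0.5092 0.2739 0.18  ]
[292 277  53  19 888] [318.1881 286.768 ] [0.5128 0.2278 0.18  ]
```

View pics/w7.png

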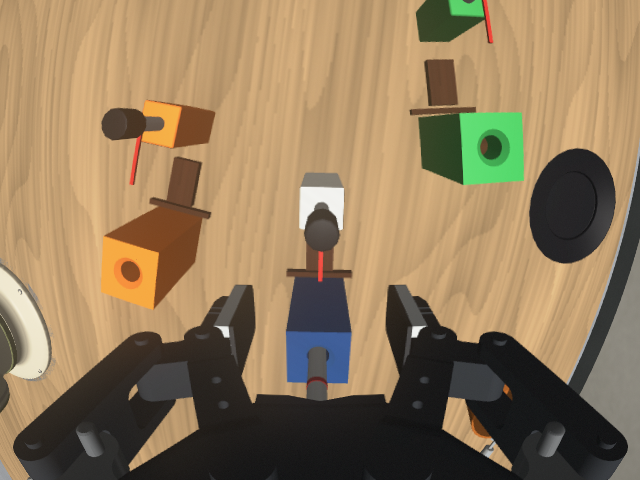

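The marker knob's top is at (321,236), matching the predicted (322,237), and the needle tip is at (321,280). Descending 6 mm further in +y, then gripping.

>>> {"method": "arm_command", "body": {"steps": [{"delta_pos": [0,6,-20],"dr": [0,0,0]},{"delta_pos": [0,0,-25],"dr": [0,0,0]},{"delta_pos": [0,0,-25],"dr": [0,0,0]},{"delta_pos": [0,0,-20],"dr": [0,0,0]},{"delta_pos": [0,0,-11],"dr": [0,0,0]},{"delta_pos": [0,0,-3],"dr": [0,0,0]},{"delta_pos": [0,0,0],"dr": [0,0,0]}]}}

```text
time_s: 24.7
position: [0.5123, 0.2626, 0.1769]
tool_rot: [[0.993, 0.115, 0.006], [0.115, -0.993, 0.001], [0.006, -0.0, -1.0]]
ft_force: [1.3, 0.1, 0.0]
grip_width: 0.0556
```

>>> {"method": "arm_command", "body": {"steps": [{"delta_pos": [0,0,0],"dr": [0,0,0]},{"delta_pos": [0,0,0],"dr": [0,0,0]},{"delta_pos": [0,0,0],"dr": [0,0,0]},{"delta_pos": [0,0,0],"dr": [0,0,0]},{"delta_pos": [0,0,0],"dr": [0,0,0]},{"delta_pos": [0,0,0],"dr": [0,0,0]},{"delta_pos": [0,0,0],"dr": [0,0,0]}], "grip": 0, "squeeze": 50}}

```text
time_s: 25.4
position: [0.511, 0.2626, 0.1761]
tool_rot: [[0.993, 0.116, 0.003], [0.116, -0.993, 0.0], [0.003, 0.0, -1.0]]
ft_force: [-5.0, -1.7, 2.8]
grip_width: 0.0205
```

>>> {"method": "arm_command", "body": {"steps": [{"delta_pos": [0,0,4],"dr": [0,0,0]},{"delta_pos": [0,0,5],"dr": [0,0,0]},{"delta_pos": [0,0,5],"dr": [0,0,0]},{"delta_pos": [0,0,5],"dr": [0,0,0]},{"delta_pos": [0,0,3],"dr": [0,0,0]},{"delta_pos": [0,0,1.5],"dr": [0,0,0]},{"delta_pos": [0,0,0],"dr": [0,0,0]},{"delta_pos": [0,0,0],"dr": [0,0,0]}]}}

```text
time_s: 26.2
position: [0.511, 0.2626, 0.1997]
tool_rot: [[0.993, 0.116, 0.003], [0.116, -0.993, 0.0], [0.003, 0.0, -1.0]]
ft_force: [-6.7, -0.5, -1.7]
grip_width: 0.0205
```

>>> {"method": "arm_command", "body": {"steps": [{"delta_pos": [0,0,0],"dr": [0,0,0]},{"delta_pos": [0,0,0],"dr": [0,0,0]},{"delta_pos": [0,0,0],"dr": [0,0,0]},{"delta_pos": [0,0,0],"dr": [0,0,0]},{"delta_pos": [0,0,20],"dr": [0,0,0]},{"delta_pos": [0,0,45],"dr": [0,0,0]},{"delta_pos": [0,0,45],"dr": [0,0,0]},{"delta_pos": [0,0,35],"dr": [0,0,0]},{"delta_pos": [18,-44,0],"dr": [0,0,0]},{"delta_pos": [18,-44,0],"dr": [0,0,0]},{"delta_pos": [18,-44,0],"dr": [0,0,0]},{"delta_pos": [18,-44,0],"dr": [0,0,0]},{"delta_pos": [18,-44,0],"dr": [0,0,0]},{"delta_pos": [19,-44,0],"dr": [0,0,0]},{"delta_pos": [0,0,0],"dr": [0,0,0]}], "grip": 0.65}}

```text
time_s: 27.7
position: [0.6222, -0.0068, 0.3429]
tool_rot: [[0.994, 0.109, 0.003], [0.109, -0.994, -0.001], [0.003, 0.001, -1.0]]
ft_force: [-0.4, -0.3, -1.1]
grip_width: 0.0558
```

>>> {"method": "arm_command", "body": {"steps": [{"delta_pos": [0,0,0],"dr": [8.13,0.94,0]},{"delta_pos": [0,0,0],"dr": [8.13,0.94,0]},{"delta_pos": [0,0,-10],"dr": [8.13,0.94,0]},{"delta_pos": [0,0,-20],"dr": [8.13,0.94,0]},{"delta_pos": [0,0,-20],"dr": [8.13,0.94,0]},{"delta_pos": [0,0,-25],"dr": [8.13,0.94,0]},{"delta_pos": [0,0,-25],"dr": [8.13,0.94,0]},{"delta_pos": [0,0,-25],"dr": [8.13,0.94,0]},{"delta_pos": [0,0,-25],"dr": [8.13,0.94,0]},{"delta_pos": [0,0,-25],"dr": [8.13,0.94,0]},{"delta_pos": [0,0,-20],"dr": [8.13,0.94,0]},{"delta_pos": [0,0,-20],"dr": [0,0,0]},{"delta_pos": [0,0,0],"dr": [0,0,0]},{"delta_pos": [0,0,0],"dr": [0,0,0]}]}}

```text
time_s: 29.1
position: [0.6209, -0.0013, 0.13]
tool_rot: [[0.994, 0.002, -0.111], [0.111, -0.001, 0.994], [0.002, -1.0, -0.001]]
ft_force: [0.4, 0.4, 1.2]
grip_width: 0.0558
```

```bash
python3 lev.py w8
python3 - <<'E'
import cv2,json,numpy as np
from h import proj
c=json.load(open('w8.json'))
x,y=map(int,proj('wrist',(.5232,.1345,.165),c))
im=cv2.imread('pics/w8.png');print(x,y)
x0,y0=max(x-50,0),max(y-50,0);cv2.imwrite('pics/c8.png',cv2.resize(im[y0:y0+110,x0:x0+120],None,fx=5,fy=5,interpolation=0));print(x0,y0)
E
```

```text
29.1 [-29.8092  57.5586  68.0554  66.8744 118.6655 -41.7063] [ 0.6209 -0.0013  0.13  ] [[ 0.9938  0.0017 -0.1114]
 [ 0.1114 -0.0006  0.9938]
 [ 0.0016 -1.     -0.0008]]
(np.float64(210.65174375537046), np.float64(183.6679282730659)) (np.float64(237.10885007969534), np.float64(184.70943443312473))
210 181
160 131
```

View pics/c8.png

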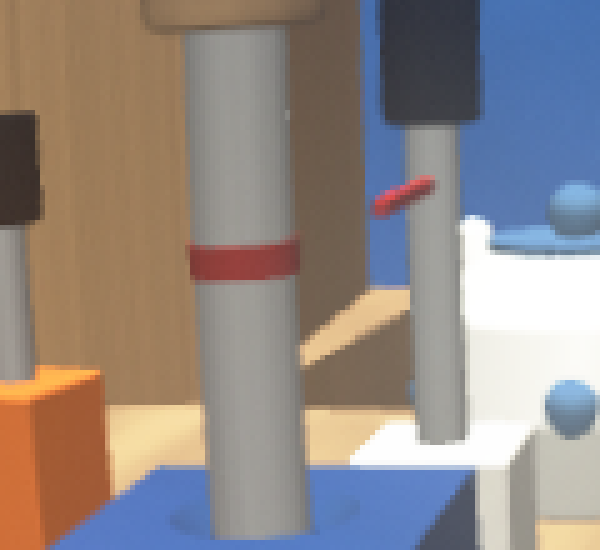

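The crop shows the band at full-image px (209,183) and the needle from its tip (235.5,173) to its root (247,168). The rod is standing and leans slightly.

```bash
python3 meas.py w8 '(174,194,194,224)' '(162,178,230,252)'
python3 - <<'E'
from h import *
import json
c=json.load(open('w8.json'))
V=np.array(c['view']);print('cam',-V[:3,:3].T@V[:3,3])
E
```

```text
band px (np.float64(207.0), np.float64(183.28440366972478)) 109 [198. 180.] [216. 186.]
band [0.5238 0.1264 0.1645]
needle px [235. 167.] [245. 172.] 20
0.07 2 0.1633149361726473
0.08 6 0.1633581705714725
0.09 5 0.1638230995562441
0.1 3 0.1634961169495599
0.11 3 0.1635643341646463
0.12 1 0.16309709983923876
s range 0.07750551319918325 0.12199379368653233 z mean 0.16350864233686035 0.16348579962378634
cam [ 0.63415561 -0.12225787  0.20052758]
```

The heights agree to about 1 mm. I'll do one independent check from nearly level height, where depth errors cancel.

>>> {"method": "arm_command", "body": {"steps": [{"delta_pos": [0,0,-10],"dr": [0,0,0]},{"delta_pos": [0,0,-10],"dr": [0,0,0]},{"delta_pos": [0,0,-8],"dr": [0,0,0]},{"delta_pos": [0,0,0],"dr": [0,0,0]},{"delta_pos": [0,0,0],"dr": [0,0,0]}]}}

```text
time_s: 29.65
position: [0.6206, -0.0014, 0.1011]
tool_rot: [[0.994, 0.0, -0.111], [0.111, 0.001, 0.994], [0.0, -1.0, 0.0]]
ft_force: [-0.2, -0.1, -0.3]
grip_width: 0.0557
```

```bash
python3 lev.py w9
python3 - <<'E'
from h import *
import json
np.set_printoptions(precision=4,suppress=True)
c=json.load(open('w9.json'));im=cv2.imread('pics/w9.png');f=im.astype(int)
bx,by=proj('wrist',(.5232,.1345,.1645),c);nx,ny=proj('wrist',(.516,.2155,.1635),c);print(bx,by,nx,ny)
r=f[...,2]-np.maximum(f[...,1],f[...,0])
def span(x0,x1,y0,y1,t=35):
    for x in range(x0,x1):
        col=np.clip(r[y0:y1,x],0,None)*1.0; 
        if (col>t).sum()>0: w=np.where(col>t,col,0);print(x,round((w*np.arange(y0,y1)).sum()/w.sum(),2),(col>t).sum(),end=' | ')
    print()
span(int(bx)-16,int(bx)+16,int(by)-14,int(by)+14);span(int(nx)-6,int(nx)+16,int(ny)-16,int(ny)+16)
V=np.array(c['view']);print('cam',-V[:3,:3].T@V[:3,3])
E
python3 meas.py w9 "$(python3 -c "
from h import *;import json;c=json.load(open('w9.json'));x,y=map(int,proj('wrist',(.5232,.1345,.1645),c));print((y-10,y+10,x-16,x+14))")" "$(python3 -c "
from h import *;import json;c=json.load(open('w9.json'));x,y=map(int,proj('wrist',(.516,.2155,.1635),c));print((y-12,y+12,x-6,x+16))")"
```

```text
29.65 [-29.8326  60.0479  67.9947  65.7428 117.7423 -44.1249] [ 0.6206 -0.0014  0.1011] [[ 0.9938  0.0002 -0.111 ]
 [ 0.111   0.0005  0.9938]
 [ 0.0003 -1.      0.0005]]
(np.float64(209.29335459870077), np.float64(145.4155447191088)) (np.float64(236.27341712077362), np.float64(155.16911065841694))
209.2270813097286 143.39789192592966 235.89714643289074 141.07060906491682
196 143.8 7 | 197 144.2 7 | 198 144.17 7 | 199 144.14 7 | 200 144.11 7 | 201 144.08 7 | 202 144.09 7 | 203 144.03 7 | 204 143.99 7 | 205 143.96 7 | 206 143.92 7 | 207 143.88 7 | 208 143.86 7 | 209 143.82 7 | 210 143.79 7 | 211 143.54 6 | 212 143.54 6 | 213 143.53 6 | 214 143.21 7 | 215 143.08 7 | 216 143.09 7 | 217 143.05 7 | 218 145.0 1 | 
234 142.49 2 | 235 142.23 3 | 236 142.49 2 | 237 141.99 3 | 238 142.0 1 | 239 142.0 1 | 240 141.03 3 | 241 140.89 3 | 242 140.87 3 | 243 140.85 3 | 244 140.83 3 | 245 140.92 3 | 
cam [ 0.6339 -0.1225  0.1715]
band px (np.float64(206.5), np.float64(143.8803418803419)) 117 [197. 141.] [216. 147.]
band [0.5244 0.1267 0.1645]
needle px [234. 142.] [236. 143.] 6
0.07 2 0.16234636127632673
0.08 4 0.16213594092533568
s range 0.0763460937017228 0.08431676018037786 z mean 0.1622060810423327 0.16221083064486888
```

Run:
```python
from h import *
import json
np.set_printoptions(precision=4,suppress=True)
P=np.array([.5232,.1340,.16]);a=np.array([.5110-.5232,.2625-.1340,0]);a/=np.linalg.norm(a);nr=np.array([a[1],-a[0],0])
for n,zn in(('w6',.1412),('w8',.1635),('w9',.1625)):
    c=json.load(open(n+'.json'));f=cv2.imread(f'pics/{n}.png').astype(float)
    r=np.clip(f[...,2]-np.maximum(f[...,1],f[...,0])-20,0,None)
    def pl(p,nrm,P0):
        o,d=ray('wrist',p,c);return o+d*((P0-o)@nrm)/(d@nrm)
    bx,by=proj('wrist',(.5232,.134,.1646),c)
    o,_=ray('wrist',(bx,by),c);hn=P-o;hn[2]=0;hn/=np.linalg.norm(hn)
    zb=[]
    for x in range(int(bx)-5,int(bx)+6):
        y=np.arange(int(by)-9,int(by)+10);w=r[y[0]:y[-1]+1,x];zb.append(pl((x,(w*y).sum()/w.sum()),hn,P-hn*.0078)[2])
    zs=[];ss=[]
    for s in np.arange(.086,.118,.003):
        x,y0=proj('wrist',P*[1,1,0]+a*s+[0,0,zn],c);x=int(round(x));y=np.arange(int(y0)-4,int(y0)+6);w=r[y[0]:y[-1]+1,x]
        if w.sum()<30: continue
        q=pl((x,(w*y).sum()/w.sum()),nr,P);zs.append(q[2])
    print(n,'band',np.mean(zb),'needle',np.array(zs),np.median(zs))
```

```text
w6 band 0.16461480859372088 needle [0.1411 0.141  0.1409 0.1411 0.1411 0.141  0.141  0.141  0.141  0.1409
 0.1405] 0.14103697557413264
w8 band 0.1645767818859653 needle [0.1632 0.1634 0.1634 0.1632 0.1633 0.1632 0.1632 0.1635 0.1634 0.1634
 0.1634] 0.16339087439080038
w9 band 0.16448720990842786 needle [0.1622 0.1624 0.1624 0.1624 0.1624 0.1629 0.1628 0.1628 0.1629 0.1628
 0.1628] 0.16280512697566696
```

Averaged over three views, the band is at 0.1645 and the needle at about 0.163, so the needle is 1.4 mm low. Time allows a small correction.

>>> {"method": "arm_command", "body": {"steps": [{"delta_pos": [0,0,22],"dr": [-8.13,-0.92,0]},{"delta_pos": [0,0,22],"dr": [-8.13,-0.92,0]},{"delta_pos": [0,0,22],"dr": [-8.13,-0.92,0]},{"delta_pos": [0,0,22],"dr": [-8.13,-0.92,0]},{"delta_pos": [0,0,22],"dr": [-8.13,-0.92,0]},{"delta_pos": [0,0,22],"dr": [-8.13,-0.92,0]},{"delta_pos": [0,0,22],"dr": [-8.13,-0.92,0]},{"delta_pos": [0,0,22],"dr": [-8.13,-0.92,0]},{"delta_pos": [0,0,22],"dr": [-8.13,-0.92,0]},{"delta_pos": [0,0,22],"dr": [-8.13,-0.92,0]},{"delta_pos": [0,0,22],"dr": [-8.13,-0.92,0]},{"delta_pos": [-18,44,0],"dr": [0,0,0]},{"delta_pos": [-18,44,0],"dr": [0,0,0]},{"delta_pos": [-18,44,0],"dr": [0,0,0]},{"delta_pos": [-18,44,0],"dr": [0,0,0]},{"delta_pos": [-18,44,0],"dr": [0,0,0]},{"delta_pos": [-19,44,0],"dr": [0,0,0]},{"delta_pos": [0,0,0],"dr": [0,0,0]},{"delta_pos": [0,0,0],"dr": [0,0,0]}]}}

```text
time_s: 31.6
position: [0.511, 0.2633, 0.3436]
tool_rot: [[0.993, 0.115, 0.002], [0.115, -0.993, 0.0], [0.002, -0.0, -1.0]]
ft_force: [0.7, -0.2, -0.3]
grip_width: 0.0551
```

>>> {"method": "arm_command", "body": {"steps": [{"delta_pos": [0,-0.5,-45],"dr": [0,0,0]},{"delta_pos": [0,0,-45],"dr": [0,0,0]},{"delta_pos": [0,0,-30],"dr": [0,0,0]},{"delta_pos": [0,0,-17],"dr": [0,0,0]},{"delta_pos": [0,0,-8],"dr": [0,0,0]},{"delta_pos": [0,0,0],"dr": [0,0,0]}]}}

```text
time_s: 32.2
position: [0.512, 0.2611, 0.1978]
tool_rot: [[0.994, 0.111, 0.0], [0.111, -0.994, -0.0], [0.0, 0.0, -1.0]]
ft_force: [0.1, 0.7, -0.1]
grip_width: 0.0551
```

>>> {"method": "arm_command", "body": {"steps": [{"delta_pos": [0,0,0],"dr": [0,0,0]},{"delta_pos": [0,0,0],"dr": [0,0,0]},{"delta_pos": [0,0,0],"dr": [0,0,0]},{"delta_pos": [0,0,0],"dr": [0,0,0]},{"delta_pos": [0,0,0],"dr": [0,0,0]},{"delta_pos": [0,0,0],"dr": [0,0,0]},{"delta_pos": [0,0,0],"dr": [0,0,0]}], "grip": 0}}

```text
time_s: 32.9
position: [0.5111, 0.262, 0.199]
tool_rot: [[0.994, 0.113, 0.001], [0.113, -0.994, -0.0], [0.001, 0.0, -1.0]]
ft_force: [-4.4, -2.6, 4.2]
grip_width: 0.0204
```

>>> {"method": "arm_command", "body": {"steps": [{"delta_pos": [0,0,1],"dr": [0,0,0]},{"delta_pos": [0,0,1],"dr": [0,0,0]},{"delta_pos": [0,0,0],"dr": [0,0,0]},{"delta_pos": [0,0,0],"dr": [0,0,0]}]}}

```text
time_s: 33.3
position: [0.5111, 0.2619, 0.2]
tool_rot: [[0.994, 0.113, -0.0], [0.113, -0.994, -0.0], [-0.0, 0.0, -1.0]]
ft_force: [-4.8, -3.3, -2.4]
grip_width: 0.0204
```

>>> {"method": "arm_command", "body": {"steps": [{"delta_pos": [0,0,0],"dr": [0,0,0]},{"delta_pos": [0,0,0],"dr": [0,0,0]},{"delta_pos": [0,0,0],"dr": [0,0,0]},{"delta_pos": [0,0,0],"dr": [0,0,0]},{"delta_pos": [0,0,20],"dr": [0,0,0]},{"delta_pos": [0,0,45],"dr": [0,0,0]},{"delta_pos": [0,0,45],"dr": [0,0,0]},{"delta_pos": [0,0,32],"dr": [0,0,0]},{"delta_pos": [18,-44,0],"dr": [0,0,0]},{"delta_pos": [18,-44,0],"dr": [0,0,0]},{"delta_pos": [18,-44,0],"dr": [0,0,0]},{"delta_pos": [18,-44,0],"dr": [0,0,0]},{"delta_pos": [18,-44,0],"dr": [0,0,0]},{"delta_pos": [19,-44,0],"dr": [0,0,0]},{"delta_pos": [0,0,0],"dr": [0,0,0]}], "grip": 0.65}}

```text
time_s: 34.8
position: [0.6222, -0.0072, 0.3409]
tool_rot: [[0.994, 0.107, 0.001], [0.107, -0.994, -0.001], [0.0, 0.001, -1.0]]
ft_force: [-0.7, 0.3, 0.5]
grip_width: 0.0555
```

>>> {"method": "arm_command", "body": {"steps": [{"delta_pos": [0,0,0],"dr": [8.13,0.92,0]},{"delta_pos": [0,0,0],"dr": [8.13,0.92,0]},{"delta_pos": [0,0,-10],"dr": [8.13,0.92,0]},{"delta_pos": [0,0,-20],"dr": [8.13,0.92,0]},{"delta_pos": [0,0,-20],"dr": [8.13,0.92,0]},{"delta_pos": [0,0,-25],"dr": [8.13,0.92,0]},{"delta_pos": [0,0,-25],"dr": [8.13,0.92,0]},{"delta_pos": [0,0,-25],"dr": [8.13,0.92,0]},{"delta_pos": [0,0,-25],"dr": [8.13,0.92,0]},{"delta_pos": [0,0,-25],"dr": [8.13,0.92,0]},{"delta_pos": [0,0,-20],"dr": [8.13,0.92,0]},{"delta_pos": [0,0,-20],"dr": [0,0,0]},{"delta_pos": [0,0,0],"dr": [0,0,0]},{"delta_pos": [0,0,0],"dr": [0,0,0]}]}}

```text
time_s: 36.2
position: [0.6209, -0.0017, 0.128]
tool_rot: [[0.994, 0.002, -0.111], [0.111, -0.001, 0.994], [0.002, -1.0, -0.001]]
ft_force: [0.2, 0.4, 0.9]
grip_width: 0.0556
```

```bash
cat > fin.py <<'E'
from h import *
import json,sys
np.set_printoptions(precision=4,suppress=True)
P=np.array([.5232,.1340,.16]);a=np.array([.5110-.5232,.2625-.1340,0]);a/=np.linalg.norm(a);nr=np.array([a[1],-a[0],0])
n=sys.argv[1]; zn=.1645
c=json.load(open(n+'.json'));f=cv2.imread(f'pics/{n}.png').astype(float)
r=np.clip(f[...,2]-np.maximum(f[...,1],f[...,0])-20,0,None)
def pl(p,nrm,P0):
    o,d=ray('wrist',p,c);return o+d*((P0-o)@nrm)/(d@nrm)
bx,by=proj('wrist',(.5232,.134,.1646),c)
o,_=ray('wrist',(bx,by),c);hn=P-o;hn[2]=0;hn/=np.linalg.norm(hn)
zb=[];zs=[]
for x in range(int(bx)-5,int(bx)+6):
    y=np.arange(int(by)-9,int(by)+10);w=r[y[0]:y[-1]+1,x];zb.append(pl((x,(w*y).sum()/w.sum()),hn,P-hn*.0078)[2])
for s in np.arange(.086,.118,.003):
    x,y0=proj('wrist',P*[1,1,0]+a*s+[0,0,zn],c);x=int(round(x));y=np.arange(int(y0)-5,int(y0)+6);w=r[y[0]:y[-1]+1,x]
    if w.sum()>30: zs.append(pl((x,(w*y).sum()/w.sum()),nr,P)[2])
print(n,'band',np.mean(zb),'needle',np.array(zs),np.median(zs))
E
python3 lev.py w10; python3 fin.py w10
```

```text
36.2 [-29.8406  57.7391  68.0235  66.7774 118.6361 -41.8712] [ 0.6209 -0.0017  0.128 ] [[ 0.9938  0.0017 -0.1114]
 [ 0.1114 -0.0006  0.9938]
 [ 0.0016 -1.     -0.0007]]
(np.float64(210.7550531165852), np.float64(180.94443412739014)) (np.float64(237.18258946790164), np.float64(182.59916895610814))
w10 band 0.16446400185130072 needle [0.1635 0.1635 0.1638 0.1638 0.1638 0.1637 0.1637 0.1637 0.1636 0.1636
 0.1637] 0.16367052817267902
```

The needle rose by only about 0.3 mm, because closing the jaws pushes the marker down a little. The remaining gap is about 1 mm, so I'll do one more pass with a bigger lift.

>>> {"method": "arm_command", "body": {"steps": [{"delta_pos": [0,0,20],"dr": [-8.13,-0.92,0]},{"delta_pos": [0,0,20],"dr": [-8.13,-0.92,0]},{"delta_pos": [0,0,20],"dr": [-8.13,-0.92,0]},{"delta_pos": [0,0,20],"dr": [-8.13,-0.92,0]},{"delta_pos": [0,0,20],"dr": [-8.13,-0.92,0]},{"delta_pos": [0,0,20],"dr": [-8.13,-0.92,0]},{"delta_pos": [0,0,20],"dr": [-8.13,-0.92,0]},{"delta_pos": [0,0,20],"dr": [-8.13,-0.92,0]},{"delta_pos": [0,0,20],"dr": [-8.13,-0.92,0]},{"delta_pos": [0,0,20],"dr": [-8.13,-0.92,0]},{"delta_pos": [0,0,15],"dr": [-8.13,-0.92,0]},{"delta_pos": [-18,44,0],"dr": [0,0,0]},{"delta_pos": [-18,44,0],"dr": [0,0,0]},{"delta_pos": [-18,44,0],"dr": [0,0,0]},{"delta_pos": [-18,44,0],"dr": [0,0,0]},{"delta_pos": [-18,44,0],"dr": [0,0,0]},{"delta_pos": [-19,44,0],"dr": [0,0,0]},{"delta_pos": [0,0,0],"dr": [0,0,0]},{"delta_pos": [0,0,0],"dr": [0,0,0]}]}}

```text
time_s: 38.15
position: [0.5106, 0.2629, 0.3443]
tool_rot: [[0.993, 0.115, 0.005], [0.115, -0.993, 0.001], [0.005, -0.001, -1.0]]
ft_force: [0.7, -1.2, -0.2]
grip_width: 0.0556
```

>>> {"method": "arm_command", "body": {"steps": [{"delta_pos": [0,0,-45],"dr": [0,0,0]},{"delta_pos": [0,0,-45],"dr": [0,0,0]},{"delta_pos": [0,0,-30],"dr": [0,0,0]},{"delta_pos": [0,0,-17],"dr": [0,0,0]},{"delta_pos": [0,0,-8],"dr": [0,0,0]},{"delta_pos": [0,0,0],"dr": [0,0,0]}]}}

```text
time_s: 38.75
position: [0.512, 0.2612, 0.1974]
tool_rot: [[0.994, 0.111, 0.001], [0.111, -0.994, 0.0], [0.001, -0.0, -1.0]]
ft_force: [-0.0, -0.0, 0.4]
grip_width: 0.0556
```

>>> {"method": "arm_command", "body": {"steps": [{"delta_pos": [0,0,0],"dr": [0,0,0]},{"delta_pos": [0,0,0],"dr": [0,0,0]},{"delta_pos": [0,0,0],"dr": [0,0,0]},{"delta_pos": [0,0,0],"dr": [0,0,0]},{"delta_pos": [0,0,0],"dr": [0,0,0]},{"delta_pos": [0,0,0],"dr": [0,0,0]},{"delta_pos": [0,0,0],"dr": [0,0,0]}], "grip": 0}}

```text
time_s: 39.45
position: [0.5111, 0.2619, 0.1981]
tool_rot: [[0.994, 0.113, 0.001], [0.113, -0.994, 0.0], [0.001, 0.0, -1.0]]
ft_force: [-5.2, -1.8, 3.9]
grip_width: 0.0207
```

>>> {"method": "arm_command", "body": {"steps": [{"delta_pos": [0,0,1],"dr": [0,0,0]},{"delta_pos": [0,0,1],"dr": [0,0,0]},{"delta_pos": [0,0,1],"dr": [0,0,0]},{"delta_pos": [0,0,0],"dr": [0,0,0]},{"delta_pos": [0,0,0],"dr": [0,0,0]}]}}

```text
time_s: 39.95
position: [0.5111, 0.262, 0.2]
tool_rot: [[0.994, 0.113, -0.0], [0.113, -0.994, -0.0], [-0.0, 0.0, -1.0]]
ft_force: [-4.5, -1.6, -3.7]
grip_width: 0.0206
```

>>> {"method": "arm_command", "body": {"steps": [{"delta_pos": [0,0,0],"dr": [0,0,0]},{"delta_pos": [0,0,0],"dr": [0,0,0]},{"delta_pos": [0,0,0],"dr": [0,0,0]},{"delta_pos": [0,0,0],"dr": [0,0,0]},{"delta_pos": [0,0,20],"dr": [0,0,0]},{"delta_pos": [0,0,45],"dr": [0,0,0]},{"delta_pos": [0,0,45],"dr": [0,0,0]},{"delta_pos": [0,0,32],"dr": [0,0,0]},{"delta_pos": [18,-44,0],"dr": [0,0,0]},{"delta_pos": [18,-44,0],"dr": [0,0,0]},{"delta_pos": [18,-44,0],"dr": [0,0,0]},{"delta_pos": [18,-44,0],"dr": [0,0,0]},{"delta_pos": [18,-44,0],"dr": [0,0,0]},{"delta_pos": [19,-44,0],"dr": [0,0,0]},{"delta_pos": [0,0,0],"dr": [0,0,0]}], "grip": 0.65}}

```text
time_s: 41.45
position: [0.6222, -0.0072, 0.3409]
tool_rot: [[0.994, 0.107, 0.001], [0.107, -0.994, -0.001], [0.0, 0.001, -1.0]]
ft_force: [0.1, -0.2, -0.2]
grip_width: 0.0555
```

>>> {"method": "arm_command", "body": {"steps": [{"delta_pos": [0,0,0],"dr": [8.13,0.92,0]},{"delta_pos": [0,0,0],"dr": [8.13,0.92,0]},{"delta_pos": [0,0,-10],"dr": [8.13,0.92,0]},{"delta_pos": [0,0,-20],"dr": [8.13,0.92,0]},{"delta_pos": [0,0,-20],"dr": [8.13,0.92,0]},{"delta_pos": [0,0,-25],"dr": [8.13,0.92,0]},{"delta_pos": [0,0,-25],"dr": [8.13,0.92,0]},{"delta_pos": [0,0,-25],"dr": [8.13,0.92,0]},{"delta_pos": [0,0,-25],"dr": [8.13,0.92,0]},{"delta_pos": [0,0,-25],"dr": [8.13,0.92,0]},{"delta_pos": [0,0,-20],"dr": [8.13,0.92,0]},{"delta_pos": [0,0,-20],"dr": [0,0,0]},{"delta_pos": [0,0,0],"dr": [0,0,0]},{"delta_pos": [0,0,0],"dr": [0,0,0]}]}}

```text
time_s: 42.85
position: [0.6209, -0.0017, 0.128]
tool_rot: [[0.994, 0.002, -0.111], [0.111, -0.001, 0.994], [0.002, -1.0, -0.001]]
ft_force: [0.4, 0.2, 0.8]
grip_width: 0.0554
```

```bash
python3 lev.py w11; python3 fin.py w11
```

```text
42.85 [-29.8411  57.7401  68.0224  66.7789 118.6337 -41.871 ] [ 0.6209 -0.0017  0.128 ] [[ 0.9938  0.0017 -0.1114]
 [ 0.1114 -0.0006  0.9938]
 [ 0.0016 -1.     -0.0007]]
(np.float64(210.7555936209568), np.float64(180.94760093766976)) (np.float64(237.18263313405288), np.float64(182.60058479320196))
w11 band 0.1644651329182001 needle [0.1647 0.1646 0.1649 0.1649 0.1649 0.1649 0.1649 0.1648 0.1649 0.1649
 0.1648] 0.16486511432512002
```

View pics/w11.png

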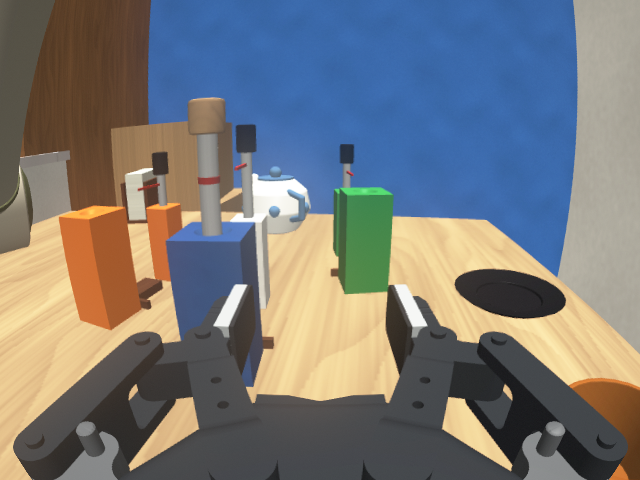

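The rod stands in the blue block with its band at (208,181), the needle at (241,167), and the gripper clear of everything. The needle is at 0.1649 m and the band at 0.1645 m. Handing in.

```bash
python3 -c "
from rig import env
print(env.close_job())"
```

```text
the job is handed in; nothing more can be done
None
```

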